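# Open the sampling pump's filter cover and clear the used cartridge

## Task

The used filter has to come out of the bench pump. Squeeze the spring tab of the sloping filter cover in towards the cover's upright rib and, keeping it squeezed, lift the cover off; lay the cover flat, ribbed side up, in the shallow metal tray and let go. Then take the filter cartridge out of the pump by its fin and set it down in the deep white bin; do not drop either part, and leave the bottle, the beaker and the tip box where they stand.

Things in the scene. Friction and masses are not known exactly. Their poses are not given: they have to be found in the camera images.
- pump: White bench pump housing, fixed, 202 (x) x 170 (y) x 146 mm high. Origin: centre of its underside; z up; low front to its -x. The front is a panel sloping up towards +x at 35 degrees from level. Panel directions in the pump's frame: U (up the slope) = (cos35, 0, sin35), V = y, N (outward normal) = (-sin35, 0, cos35). Flat top behind it, x 40 to 100 mm.
- panel (a point): Centre of the sloping panel's face, at (-30, 0, 97) mm in the pump's frame; U, V, N are counted from here. Panel: U -88 to 88, V -85 to 85 mm. Under the cover a recess, U -46 to 46, V -33 to 33, 46 mm deep. Side rails 6 mm high at V 43 to 49 on both sides of the cover.
- keeper (a point): Middle of the top of the keeper bridge, which stands on the panel below the cover's lower end: U -74 to -64, V -25 to 25, N 0 to 12 mm. Under its middle (V -15 to 15) it is open from N 0 to 8, and there the cover's hook is caught.
- lip (a point): Middle of the free edge, on top, of the lip at the panel's upper end: U 60 to 76, V -35 to 35, top at N 12 mm. The slot under it is 8 mm high and 8.5 mm deep (U 60 to 68.5); the cover's upper edge is tucked in by about 6 mm.
- cover: Loose grey cover, clipped on the panel at the start; 0.12 kg. Plate 130 (x) x 83 (y) x 4 mm; origin: centre of its flat underside; z outward. Fitted, its x, y, z run along U, V, N and its origin is at U 1.5, V 0, N 0 mm. To free it, hold the tab in, swing the lower (-x) end up 8 to 20 degrees about the upper edge so the hook passes the keeper, then draw it down the slope 8 mm or more out of the lip.
- rib (a point): Middle of the top of the cover's rigid upright rib: cover x -19 to -15, y -20 to 20, z 4 to 42 mm. Pinch the rib's +x face and the tab's outer face: 50 mm apart at rest, 41 with the tab fully in. Keep fingertips above cover z 13, to clear the keeper.
- tab (a joint): Slide of the cover's spring tab towards the rib (cover +x), m: 0 at rest, 0.009 at its stop. The hook at its foot, 6 mm long, cover z 1.5 to 6.5, points to -x and catches under the keeper by 5.5 mm; free from about 0.006. Spring: 2.7 N at rest, 11 N at the stop; returns when let go. A 20 to 25 N grip holds it fully in.
- tab_face (a point): Point on the tab's outer face, at cover (-65, 0, 28) mm at rest; moves with the tab. The tab is an upright plate at the cover's lower end: 5 mm thick, 28 wide (y -14 to 14), z 2 to 42 mm.
- cartridge: Loose white filter cartridge, about 0.12 kg, on the floor of the recess, hidden until the cover is off. Block 84 (x) x 58 (y) x 14 mm, in its middle an upright fin 12 thick (x), 40 wide (y), z 14 to 42 mm. Origin: centre of the block's underside. At first its x, y, z run along U, V, N; fin top at N -4 mm. 4 mm play each way; comes straight out along N.
- tray: Shallow steel tray, fixed, 208 (x) x 158 (y) x 22 mm high; walls 4 mm, floor 4 mm thick. Origin: centre of its underside, z up. Stands on one side of the pump, the bin on the other; they may change sides.
- bin: Deep white plastic bin, fixed, open at the top, 168 (x) x 158 (y) x 62 mm high; walls 4 mm, floor 4 mm thick. Origin: centre of its underside, z up.
- bottle: Bystander: amber bottle, 70 mm across, 150 mm high, beyond the work. Origin: centre of its foot.
- beaker: Bystander: white beaker, 70 mm across, 90 mm high, beyond the work. Origin: centre of its foot.
- tipbox: Bystander: closed blue tip box, 120 (x) x 85 (y) x 60 mm, far to the robot's right. Origin: centre of its underside.

How it is judged:
By the outcome, as a careful person would: the job done as asked, in the order asked, and still so for the second after the job is handed in, with the robot touching nothing.
It also fails if it takes over 61 s, if anything falls off the work surface, if the arm or the gripper's body presses on something with over 40 N, if the wrist force passes 120 N, or if a joint passes its speed limit or range.

## Robot

A 6-joint arm with a two-finger parallel gripper is mounted at the origin on the work surface. World frame = base frame: x ahead of the robot, y to its left, z up, the work surface at z = 0. Lengths are in mm, angles in rad, forces in N, time in s.
With the tool pointing down it reaches from about 400 to 925 mm from the base axis. Payload 12.5 kg.
Tool frame: the origin (TCP) lies on the mounting face of the last link; the fingertips stand 190 mm ahead of it and the grasp point (between the pads) lies 171 mm ahead of it; x points along the fingers, y is the direction in which the jaws open and shut, and the axes are right-handed (so a half turn about x gives the same grasp; the last joint's range is limited). The gripper opens to 95 mm and grips with 3 to 60 N. Pads are 20 mm wide; open, the fingers measure 119 mm over their backs; the gripper's body (75 mm by 180 mm) begins 59 mm behind the grasp point.
Start: joints at [-1.35, 0.491, 1.559, -0, 1.092, -0.106], TCP at [200.653, -591.915, 404.761] pointing down, gripper open.
Joint ranges: [-3.1, 3.1], [-0.84, 2.19], [0.05, 2.79], [-1.13, 4.28], [0.06, 2.93], [-2.69, 2.69]. Speed limits (rad/s): [2.22, 2.22, 2.79, 3.14, 3.14, 3.14].

## Interface

Orientations are given as [roll, pitch, yaw] about the fixed x, y, z axes, in that order (R = Rz(yaw) Ry(pitch) Rx(roll)).
In Python, from cell import env, eyes gives the robot as it stands. The module is installed in compiled form; this text tells all that it offers.
- The arm moves only by the tool jog_arm, never from a script. Its argument "deltas" is one flat list of numbers, 7 for each row, row after row: the shift along the tool's x, y, z in mm, then the turn, a rotation vector about the tool's x, y, z in rad, then the opening, from 0 (shut) to 1 (fully open). A call has 1 to 10 rows; each row shifts and turns the pose as measured when the row begins, along the tool's axes as they then stand; what a row does not reach is not made up. A row lasts 1/8 s, in which the tool goes at most 62.5 mm and 10.7 degrees, less where a joint would pass 70% of its speed; a pose out of reach is approached as far as the arm can. A call is refused whole if a number of a shift passes 62.5 or a number of a turn 0.188, either way. A call with a gripper value outside its range is refused whole. The fingers move at their own pace and stop on an object; the grip force is fixed at half the most. Time passes only in rows, so rows that do not move let the fingers close. It gives the time, the measured TCP pose, the force and the opening at its end, in the units of the state.
- env.state(): the state, without advancing time (a new reading comes with each control period).
- eyes.read_camera(name): name is "scene" or "top"; returns a dict with "image" (420x560x3 uint8, red, green, blue), "fovy" (degrees; the focal length in pixels is half the picture's height over the tangent of half this angle, whatever the lens; pixels are square), "cx", "cy" (the principal point, pixels), "dist" ([k1, k2, p1, p2, k3] as OpenCV has them; the pictures are not rectified), "world_from_camera" (4x4, takes a point from camera to world coordinates). Camera axes: x right, y up, looking along -z (the intrinsics and any distortion apply to the point x, -y, -z); pixel columns grow to the right and rows downward; lengths in mm; the calibration is good to about 2 mm. A picture is of the moment at which its call begins. There is no depth.
- env.job_done(): hands the job in, once; it reports no verdict.
The state is a dict: "t": time; "joints": joint angles; "qvel": joint speeds; "tau": joint torques, N m; "eef_pos": TCP position; "tcp_rot": TCP orientation; "ft_force": force on the tool from outside, world axes, zero at the start; "moment": the same for the moment, N m; "opening": opening from 0.0 (shut) to 1.0 (fully open).
Only numpy, scipy, OpenCV 4.12 (cv2) and the standard library are available. Lean on these libraries where they do the work, as an engineer would, in place of code of your own. Each camera call takes 0.05 s, during which the arm holds its last target.

## Working session

There is one attempt and no reset: what is moved stays moved. The work goes in short steps, Python scripts to look and compute and a tool call to move; the robot and the scene stay as the last step left them, time stands still between calls to the robot, and variables do not carry over. Pictures are saved under pics/ and viewed, and the job is handed in when it is done.

Besides the shell and the picture viewer there is one more tool, called after "Emit:" by a JSON object that holds its "name" and its "arguments", one argument or row to a line. jog_arm: Moves the arm, as the interface text tells. Its arguments: {"type":"object","properties":{"deltas":{"type":"array","items":{"type":"number"}}},"required":["deltas"]}

```bash
mkdir -p pics; python3 - <<'E'
from cell import env, eyes
import cv2, numpy as np, pickle
s=env.state(); print(s)
for n in ("scene","top"):
    c=eyes.read_camera(n); pickle.dump(c,open(f'pics/{n}0.pkl','wb'))
    print(n,c['fovy'],c['cx'],c['cy'],c['dist'],np.round(c['world_from_camera'],3).tolist())
    cv2.imwrite(f'pics/{n}0.png',c['image'][:,:,::-1])
E
```

```text
{'t': 0.0, 'joints': array([-1.34958981e+00,  4.91558093e-01,  1.55947892e+00, -5.39604639e-06,
        1.09169241e+00, -1.05580955e-01]), 'qvel': array([-0.00025438, -0.00052315, -0.00096196, -0.00015635, -0.00049007,
        0.00030633]), 'tau': array([-8.49494591e-04, -6.12652588e+01, -2.58179158e+01,  6.91869110e-02,
        4.82787704e-02, -1.24892977e-04]), 'eef_pos': array([ 200.64955075, -591.87202301,  404.15239032]), 'tcp_rot': array([-1.6721674 ,  1.56965955,  1.79621521]), 'ft_force': array([-0.41175348, -0.14687498, -0.39106008]), 'moment': array([ 0.00093533, -0.04946207, -0.00365107]), 'opening': 1.0004951775166722}
scene 50.90027779351 274.32334413259167 211.23787600983695 [0.03670596 0.         0.         0.         0.        ] [[-0.84, -0.343, 0.421, 1081.113], [0.543, -0.541, 0.642, 611.505], [0.008, 0.768, 0.641, 847.141], [0.0, 0.0, 0.0, 1.0]]
top 42.43225229171685 276.9804595208541 207.83678695348019 [-0.08153135  0.          0.          0.          0.        ] [[-0.007, 0.983, -0.185, 306.716], [-1.0, -0.008, -0.002, -130.345], [-0.004, 0.185, 0.983, 1613.874], [0.0, 0.0, 0.0, 1.0]]
```

View pics/scene0.png

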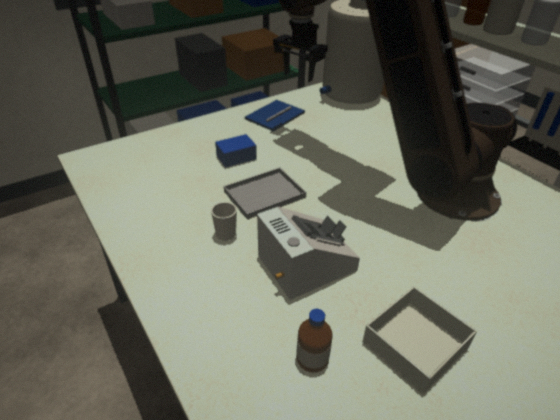

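View pics/top0.png

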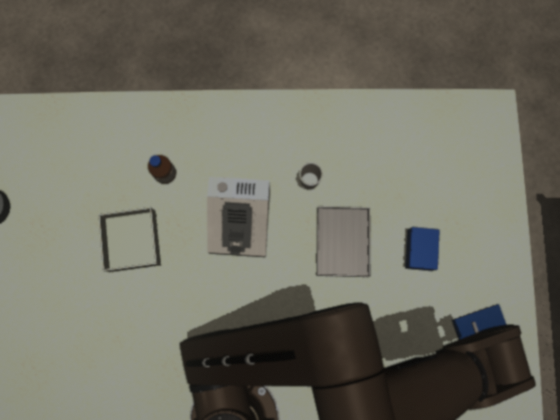

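The top view shows the pump around (238,217), the tray right of it at (343,241), the bin left at (130,240), the bottle (160,168), the beaker (310,176) and the tip box (423,248). I'll enlarge these for corner picking.

```bash
python3 - <<'E'
import cv2,pickle,numpy as np
c=pickle.load(open('pics/top0.pkl','rb'))['image'][:,:,::-1]
s=pickle.load(open('pics/scene0.pkl','rb'))['image'][:,:,::-1]
def crop(im,x0,y0,w,h,f,name):
    a=cv2.resize(im[y0:y0+h,x0:x0+w],None,fx=f,fy=f,interpolation=cv2.INTER_CUBIC)
    a=np.clip(255*(a/255.)**0.6,0,255).astype(np.uint8)
    for k in range(0,w,10):
        cv2.line(a,(k*f,0),(k*f,4 if k%50 else 10),(0,0,255),1)
        if k%20==0: cv2.putText(a,str(x0+k),(k*f,20),0,0.35,(0,0,255))
    for k in range(0,h,10):
        cv2.line(a,(0,k*f),(5,k*f),(0,0,255),1)
        if k%20==0:cv2.putText(a,str(y0+k),(6,k*f+4),0,0.35,(0,0,255))
    cv2.imwrite(name,a)
crop(c,195,170,90,95,6,'pics/c1.png')
crop(s,245,195,125,110,6,'pics/c2.png')
E
```

```text
(no output)
```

View pics/c1.png

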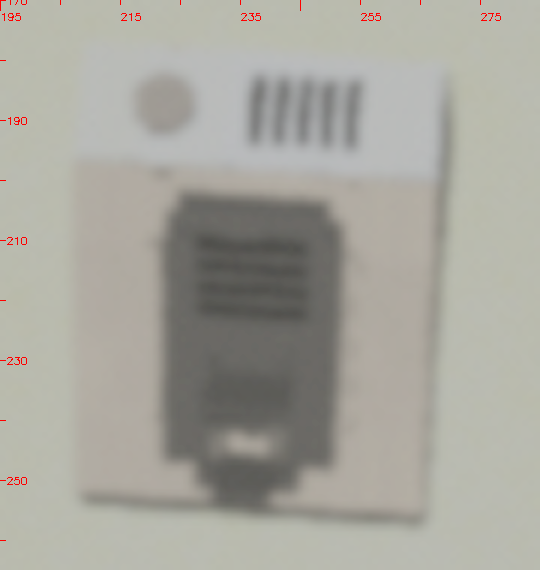

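View pics/c2.png

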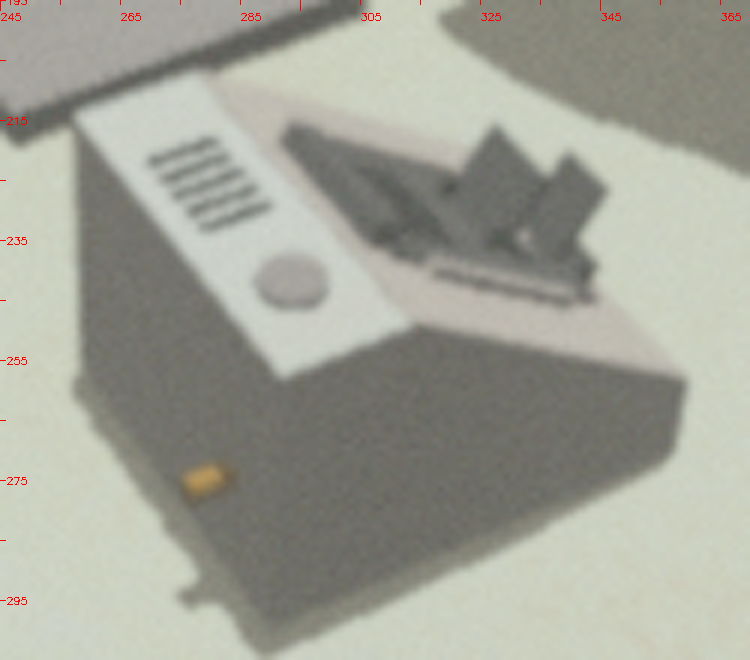

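```bash
cat > h.py <<'E'
import numpy as np,cv2,pickle
def K(c):
    h=c['image'].shape[0]; f=h/2/np.tan(np.radians(c['fovy'])/2)
    return np.array([[f,0,c['cx']],[0,f,c['cy']],[0,0,1]])
def rays(c,px):
    p=cv2.undistortPoints(np.array(px,float).reshape(-1,1,2),K(c),np.array(c['dist'])).reshape(-1,2)
    T=c['world_from_camera']; d=np.c_[p[:,0],-p[:,1],-np.ones(len(p))]@T[:3,:3].T
    return T[:3,3],d
def onz(c,px,z):
    o,d=rays(c,px); z=np.broadcast_to(z,len(d)); return o+d*((z-o[2])/d[:,2])[:,None]
def proj(c,P):
    T=np.linalg.inv(c['world_from_camera']); q=np.atleast_2d(P)@T[:3,:3].T+T[:3,3]
    q=q*[1,-1,-1]
    return cv2.projectPoints(q.reshape(-1,1,3),np.zeros(3),np.zeros(3),K(c),np.array(c['dist']))[0].reshape(-1,2)
def tri(c1,p1,c2,p2):
    o1,d1=rays(c1,[p1]);o2,d2=rays(c2,[p2])
    A=np.c_[d1[0],-d2[0]];t=np.linalg.lstsq(A,o2-o1,rcond=None)[0]
    a=o1+t[0]*d1[0];b=o2+t[1]*d2[0];return (a+b)/2,np.linalg.norm(a-b)
def procr(L,W):
    L=np.array(L,float);W=np.array(W,float);l=L-L.mean(0);w=W-W.mean(0)
    a=np.arctan2((l[:,0]*w[:,1]-l[:,1]*w[:,0]).sum(),(l*w).sum())
    R=np.array([[np.cos(a),-np.sin(a)],[np.sin(a),np.cos(a)]])
    t=W.mean(0)-R@L.mean(0);return t,a,(L@R.T+t)-W
def load(n): return pickle.load(open(f'pics/{n}.pkl','rb'))
E
python3 - <<'E'
from h import *
np.set_printoptions(precision=1,suppress=True)
t=load('top0');s=load('scene0')
g=lambda x0,y0,L:[((a+.5)/6-.5+x0,(b+.5)/6-.5+y0) for a,b in L]
ps=40;
L=[(100,85),(100,-85),(40,85),(40,-85),(-102.1,85),(-102.1,-85)];Z=[146]*4+[46.5]*2
pt=g(195,170,[(83,42),(447,72),(73,160),(437,182),(80,495),(423,522)])
W=onz(t,pt,np.array(Z));r=procr(L,W[:,:2]);print('top',W[:,:2].tolist(),r[0],np.degrees(r[1]));print(r[2])
L2=[(100,-85),(100,85),(40,85),(40,-85),(-102.1,85)];Z2=[146]*4+[46.5]
p2=g(245,195,[(75,118),(282,380),(413,323),(203,68),(686,380)])
W=onz(s,p2,np.array(Z2));r=procr(L2,W[:,:2]);print('scene',r[0],np.degrees(r[1]));print(r[2])
# triangulated
for i,j in ((0,1),(1,0),(2,2),(3,3),(4,4)): print(tri(t,pt[i],s,p2[j]))
E
```

```text
top [[673.8301007170788, 64.39996758910615], [658.0297373398876, -105.28924061862836], [617.6379363538216, 68.06732397109712], [605.9143322514869, -100.45602872585918], [472.64578285540136, 75.36938921068034], [458.49165016523114, -91.02496103253321]] [568.5 -13.9] -4.13151345280474
[[ 0.5 -0.7]
 [ 4.1 -0.6]
 [-3.1 -0.1]
 [-3.7 -1.1]
 [ 0.1  2.9]
 [ 2.  -0.3]]
scene [569.4 -13.8] -4.3877641692515565
[[-0.  -2.7]
 [ 0.1 -1.1]
 [-1.4  1.5]
 [ 2.3  0.9]
 [-0.9  1.3]]
(array([674.5,  64.1, 145.1]), np.float64(1.2284473503079432))
(array([ 659.8, -106. ,  142.6]), np.float64(2.3604243607271997))
(array([617.7,  67.6, 147.2]), np.float64(0.7796715968776894))
(array([604. , -99.6, 149.8]), np.float64(2.775714908168972))
(array([473. ,  75.7,  43.8]), np.float64(0.05754813160046762))
```

Both views agree on the pump to about 1 mm, at (569,-13.9) with yaw about -4.27°. Next I'll check the rib and tab points and measure the tray and bin.

```bash
cat >> h.py <<'E'
th=np.radians(35)
class G: pass
def pump(x=569.,y=-13.9,a=-4.27):
    a=np.radians(a);R=np.array([[np.cos(a),-np.sin(a),0],[np.sin(a),np.cos(a),0],[0,0,1]])
    P=np.array([[np.cos(th),0,-np.sin(th)],[0,1,0],[np.sin(th),0,np.cos(th)]])
    return R@P, np.array([x,y,0])+R@[-30,0,97]   # cols U,V,N ; panel origin
E
python3 - <<'E'
from h import *
t=load('top0');s=load('scene0')
A,o=pump()
cov=lambda p:o+A@(np.array(p)+[1.5,0,0])
pts={'rib':[(-15,y,42) for y in(-20,20)]+[(-19,y,42) for y in(-20,20)],'tab':[(x,y,42) for x in(-65,-60) for y in(-14,14)],'plate':[(x,y,4) for x in(-65,65) for y in (-41.5,41.5)]}
for c,n,(x0,y0,w,h) in((t,'ct',(195,170,90,95)),(s,'cs',(245,195,125,110))):
    f=6;im=c['image'][y0:y0+h,x0:x0+w,::-1];a=cv2.resize(im,None,fx=f,fy=f,interpolation=cv2.INTER_CUBIC)
    a=np.clip(255*(a/255.)**0.6,0,255).astype(np.uint8)
    for k,col in(('rib',(0,0,255)),('tab',(0,200,0)),('plate',(255,0,0))):
        for p in proj(c,[cov(q) for q in pts[k]]): cv2.circle(a,(int((p[0]-x0+.5)*f),int((p[1]-y0+.5)*f)),2,col,-1)
    cv2.imwrite(f'pics/{n}.png',a)
def crop(im,x0,y0,w,h,f):
    a=cv2.resize(im[y0:y0+h,x0:x0+w,::-1],None,fx=f,fy=f,interpolation=cv2.INTER_CUBIC)
    a=np.clip(255*(a/255.)**0.6,0,255).astype(np.uint8)
    for k in range(0,w,10):
        cv2.line(a,(k*f,0),(k*f,6),(0,0,255),1)
        if k%20==0: cv2.putText(a,str(x0+k),(k*f,18),0,0.35,(0,0,255))
    for k in range(0,h,10):
        cv2.line(a,(0,k*f),(6,k*f),(0,0,255),1)
        if k%20==0:cv2.putText(a,str(y0+k),(8,k*f+4),0,0.35,(0,0,255))
    return a
cv2.imwrite('pics/tb.png',np.hstack([crop(t['image'],95,200,70,80,5),crop(t['image'],305,200,75,85,5)[:400]]))
cv2.imwrite('pics/sb.png',crop(s['image'],355,280,130,115,5))
cv2.imwrite('pics/st.png',crop(s['image'],215,160,100,65,6))
E
```

```text
(no output)
```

View pics/ct.png

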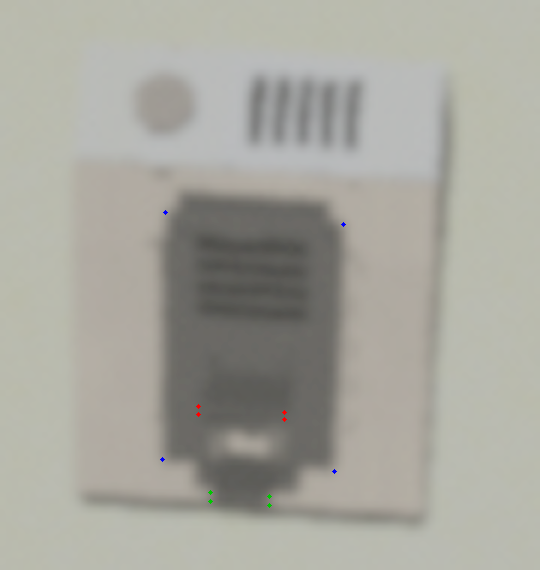

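View pics/cs.png

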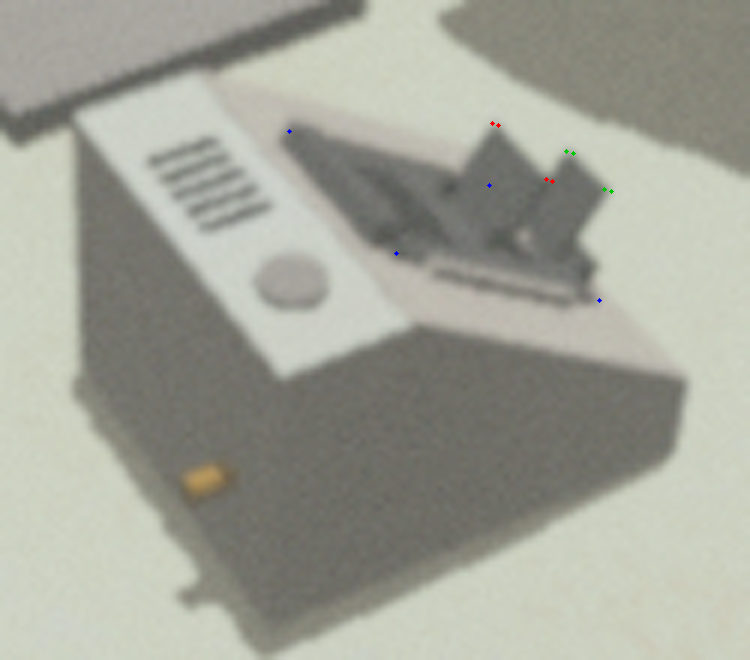

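View pics/tb.png

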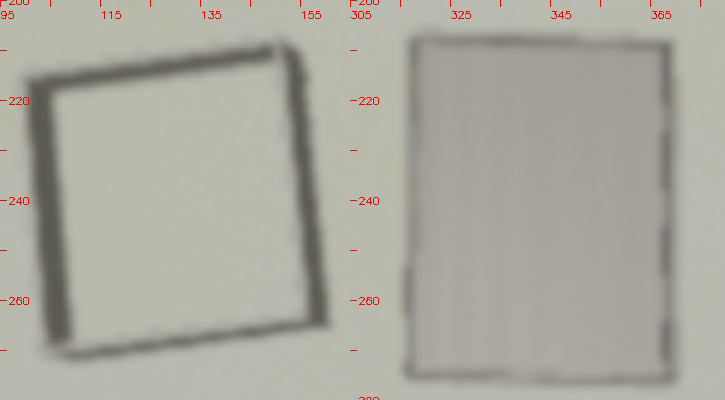

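View pics/sb.png

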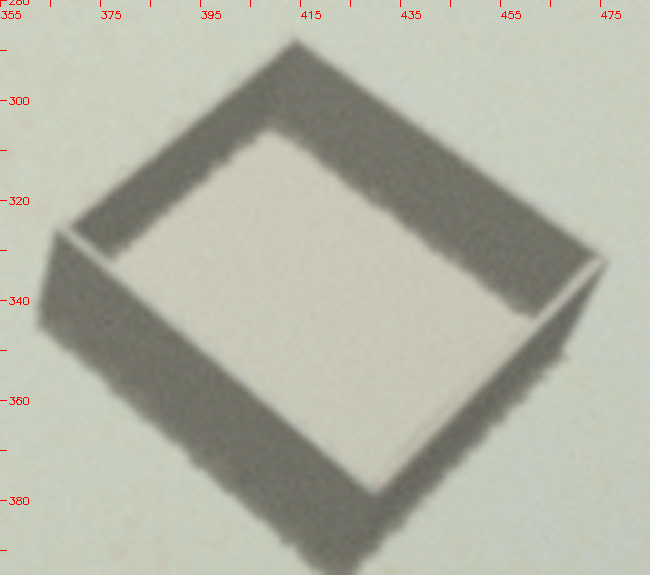

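View pics/st.png

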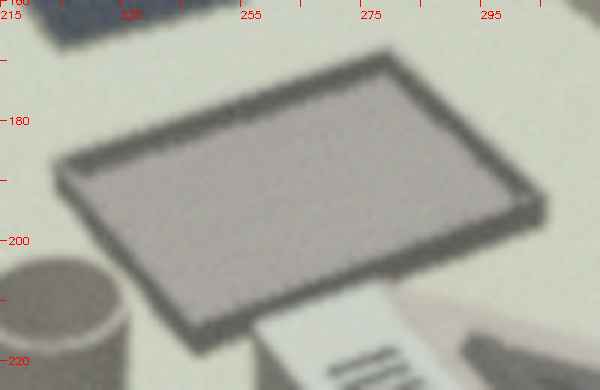

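```bash
python3 - <<'E'
from h import *
from cell import env
from scipy.spatial.transform import Rotation as Ro
np.set_printoptions(precision=1,suppress=True)
t=load('top0');s=load('scene0')
g=lambda f,x0,y0,L:[((a+.5)/f-.5+x0,(b+.5)/f-.5+y0) for a,b in L]
def q(c,px,z,L,n):
    W=onz(c,px,np.full(len(px),z));r=procr(L,W[:,:2]);print(n,r[0],np.degrees(r[1]),r[2].tolist())
B=[(84,79),(84,-79),(-84,-79),(-84,79)]
q(t,g(5,95,200,[(28,80),(285,40),(328,325),(50,355)]),62.,B,'bin top')
q(s,g(5,355,280,[(372,495),(58,230),(295,38),(605,262)]),62.,B,'bin scene')
T=[(104,79),(104,-79),(-104,-79),(-104,79)]
q(t,g(5,305-70,200,[(412,37),(672,42),(677,380),(407,377)]),22.,T,'tray top')
q(s,g(6,215,160,[(197,330),(58,165),(388,50),(545,195)]),22.,T,'tray scene')
print(onz(t,[(160,160),(310,170)],150.),onz(t,[(310,172)],90.))
S=env.state();R=Ro.from_euler('xyz',S['tcp_rot']).as_matrix();print(R.tolist())
A,o=pump();print(o,A.tolist())
c=o+A@[-34,0,39];print('grasp',c,'tcp',c+A@[0,0,171], 'tool y.U',A[:,0])
E
```

```text
bin top [509.2 304.5] 8.133256591023432 [[1.2322045052195563, 1.0930129708372647], [0.8073181719820468, -3.2284823263833005], [1.7049311470987618, 3.7063878258041143], [-3.7444538243005354, -1.5709184702581638]]
bin scene [515.  312.9] 7.132292235832626 [[1.9391090968076696, 1.8586713502555199], [1.9648123885851874, -1.5409552245048985], [-1.3812921542428853, -1.6712021799530987], [-2.522629331149801, 1.3534860542025626]]
tray top [ 505.1 -321.6] -1.5281102253240137 [[2.805701381480276, 1.0129597010822238], [2.8362348925348897, -0.8359028947911042], [-3.2834786000453846, 0.2354767909275779], [-2.358457673969724, -0.4125335972187827]]
tray scene [ 508.1 -318.6] -1.247727020174225 [[0.8347399308411241, 1.715750275799337], [3.2403890642538045, -3.1055184463461387], [-1.6360132383102837, -1.8689829276687533], [-2.4391157567843607, 3.2587510982154413]]
[[ 722.2  201.6  150. ]
 [ 689.4 -219.7  150. ]] [[ 699.1 -223.3   90. ]]
[[-0.00020840245911169994, 0.32100883001837566, -0.9470761783608798], [0.001030208774113972, -0.9470756274270177, -0.32100886997652084], [-0.9999994476189961, -0.0010425852266015, -0.00013333322353249397]]
[539.1 -11.7  97. ] [[0.8168782875900487, 0.07445659165730477, -0.5719843347703912], [-0.06099126926687189, 0.9972242556009041, 0.042706546505641894], [0.573576436351046, 0.0, 0.8191520442889918]]
grasp [489.   -7.9 109.4] tcp [391.2  -0.6 249.5] tool y.U [ 0.8 -0.1  0.6]
```

```bash
cat >> h.py <<'E'
from scipy.spatial.transform import Rotation as Ro
def cur():
    from cell import env
    S=env.state();return S,np.array(S['eef_pos']),Ro.from_euler('xyz',S['tcp_rot'])
def plan(tp,tR,n,p=None,R=None):
    """rows (tool frame) to go straight to the pose in n rows"""
    if p is None: S,p,R=cur()
    rv=(R.inv()*Ro.from_matrix(tR)).as_rotvec()/n; d=(np.array(tp)-p)/n
    for i in range(n):
        print(np.round(R.inv().apply(d),1).tolist(),np.round(rv,3).tolist()); R=R*Ro.from_rotvec(rv)
def tool(xdir,ydir):
    x=np.array(xdir)/np.linalg.norm(xdir);y=np.array(ydir)-x*np.dot(xdir,ydir);y/=np.linalg.norm(y)
    return np.c_[x,y,np.cross(x,y)]
def rep():
    S,p,R=cur();print('t',round(S['t'],2),'p',p.round(1),'j',np.round(S['joints'],2),'F',np.round(S['ft_force'],1),'op',round(S['opening'],3))
    A,o=pump();M=R.as_matrix();g=p+171*M[:,0];print('grasp',g.round(1),'UVN',((g-o)@A).round(1),'tilt err deg',np.degrees((R.inv()*Ro.from_matrix(tool(-A[:,2],A[:,0]))).as_rotvec()).round(2))
E
python3 - <<'E'
from h import *
A,o=pump(); h=np.array([np.cos(np.radians(-4.27)),np.sin(np.radians(-4.27)),0])
plan([440,-3,400],tool([0,0,-1],h),12)
E
```

```text
[0.4, -40.1, -34.6] [-0.097, -0.0, 0.0]
[0.4, -36.5, -38.4] [-0.097, -0.0, 0.0]
[0.4, -32.6, -41.7] [-0.097, -0.0, 0.0]
[0.4, -28.4, -44.7] [-0.097, -0.0, 0.0]
[0.4, -23.9, -47.3] [-0.097, -0.0, 0.0]
[0.4, -19.2, -49.4] [-0.097, -0.0, 0.0]
[0.4, -14.3, -51.0] [-0.097, -0.0, 0.0]
[0.4, -9.3, -52.2] [-0.097, -0.0, 0.0]
[0.4, -4.1, -52.8] [-0.097, -0.0, 0.0]
[0.4, 1.0, -53.0] [-0.097, -0.0, 0.0]
[0.4, 6.2, -52.6] [-0.097, -0.0, 0.0]
[0.4, 11.3, -51.8] [-0.097, -0.0, 0.0]
```

Emit:
{"name": "jog_arm", "arguments": {
  "deltas": [0,-38,-35,-0.1,0,0,1,0,-34,-38,-0.1,0,0,1,0,-30,-42,-0.1,0,0,1,0,-26,-45,-0.1,0,0,1,0,-22,-47,-0.1,0,0,1,0,-17,-49,-0.1,0,0,1,0,-12,-51,-0.1,0,0,1,0,-7,-52,-0.1,0,0,1,0,-2,-53,-0.1,0,0,1,0,3,-53,-0.1,0,0,1]
}}

```text
t: 1.35
eef_pos: [406.8, -99.8, 402.9]
tcp_rot: [-2.702, 1.567, 1.792]
ft_force: [0.8, -0.8, -0.1]
opening: 0.999
```

```bash
python3 - <<'E'
from h import *
rep()
A,o=pump(); h=np.array([np.cos(np.radians(-4.27)),np.sin(np.radians(-4.27)),0])
plan([440,-3,380],tool([0,0,-1],h),4)
E
```

```text
t 1.35 p [406.8 -99.8 402.9] j [-0.4   0.2   2.03  0.    0.91 -0.18] F [ 0.8 -0.8 -0.1] op 0.999
grasp [406.7 -99.2 231.9] UVN [-25.4 -97.1 182.5] tilt err deg [-8.03  2.32 35.01]
[5.8, 2.9, -25.4] [-0.036, -0.001, 0.0]
[5.8, 3.8, -25.3] [-0.036, -0.001, 0.0]
[5.8, 4.7, -25.1] [-0.036, -0.001, 0.0]
[5.8, 5.6, -25.0] [-0.036, -0.001, 0.0]
```

```bash
python3 - <<'E'
from h import *
A,o=pump(); tR=tool(-A[:,2],A[:,0]); tp=o+A@[-34,0,75+171]; print(tp)
plan(tp,tR,9)
E
```

```text
[370.6012642    0.91321135 279.00980406]
[13.8, -6.3, -10.0] [-0.016, 0.005, 0.068]
[13.4, -7.1, -10.0] [-0.016, 0.005, 0.068]
[12.9, -7.8, -10.1] [-0.016, 0.005, 0.068]
[12.4, -8.5, -10.2] [-0.016, 0.005, 0.068]
[11.9, -9.2, -10.3] [-0.016, 0.005, 0.068]
[11.3, -9.8, -10.4] [-0.016, 0.005, 0.068]
[10.6, -10.4, -10.5] [-0.016, 0.005, 0.068]
[10.0, -10.9, -10.6] [-0.016, 0.005, 0.068]
[9.2, -11.4, -10.7] [-0.016, 0.005, 0.068]
```

Emit:
{"name": "jog_arm", "arguments": {
  "deltas": [13.8,-6,-10,-0.016,0.005,0.07,1,13,-7,-10,-0.016,0.005,0.07,1,13,-8,-10,-0.016,0.005,0.07,1,12,-8.5,-10,-0.016,0.005,0.07,1,12,-9,-10,-0.016,0.005,0.07,1,11,-10,-10.5,-0.016,0.005,0.07,1,10,-10,-10.5,-0.016,0.005,0.07,1,9,-11,-10.5,-0.016,0.005,0.07,1]
}}

```text
t: 2.35
eef_pos: [382.3, -19.4, 312.5]
tcp_rot: [1.657, 1.089, -0.006]
ft_force: [-0.1, -0.3, -0.0]
opening: 0.997
```

```bash
python3 - <<'E'
from h import *
rep()
A,o=pump(); tR=tool(-A[:,2],A[:,0]); tp=o+A@[-34,0,75+171]; print(tp)
plan(tp,tR,2)
E
```

```text
t 2.35 p [382.3 -19.4 312.5] j [-0.25  0.28  2.32  1.02  0.13 -1.15] F [-0.1 -0.3 -0. ] op 0.997
grasp [461.6 -19.8 161. ] UVN [-26.1 -13.9  96.4] tilt err deg [-1.55 -1.73  7.45]
[370.6012642    0.91321135 279.00980406]
[12.1, -13.8, -9.0] [-0.014, -0.015, 0.065]
[11.0, -14.4, -9.3] [-0.014, -0.015, 0.065]
```

The tool is close to a wrist singularity (j5 at 0.13), and the grasp pose needs the flipped wrist (j4≈π). j6 stays in range only with the half-turned grasp, so I'll turn +π about the tool's x first.

Emit:
{"name": "jog_arm", "arguments": {
  "deltas": [0,0,0,0.18,0,0,1,0,0,0,0.18,0,0,1,0,0,0,0.18,0,0,1,0,0,0,0.18,0,0,1,0,0,0,0.18,0,0,1,0,0,0,0.18,0,0,1,0,0,0,0.18,0,0,1,0,0,0,0.18,0,0,1,0,0,0,0.18,0,0,1]
}}

```text
t: 3.48
eef_pos: [382.0, -19.0, 311.5]
tcp_rot: [-2.962, 1.091, -0.003]
ft_force: [-0.0, -0.9, 0.2]
opening: 0.999
```

```bash
sed -i 's/tool(-A\[:,2\],A\[:,0\])/tool(-A[:,2],-A[:,0])/' h.py; python3 - <<'E'
from h import *
rep()
E
```

```text
t 3.48 p [382.  -19.  311.5] j [-0.25  0.29  2.32  1.03  0.13  0.51] F [-0.  -0.9  0.2] op 0.999
grasp [460.9 -19.2 159.8] UVN [-27.4 -13.4  95.9] tilt err deg [83.1   7.05 -4.81]
```

Emit:
{"name": "jog_arm", "arguments": {
  "deltas": [0,0,0,0.18,0,0,1,0,0,0,0.18,0,0,1,0,0,0,0.18,0,0,1,0,0,0,0.18,0,0,1,0,0,0,0.18,0,0,1,0,0,0,0.18,0,0,1,0,0,0,0.18,0,0,1,0,0,0,0.18,0,0,1]
}}

```text
t: 4.47
eef_pos: [381.7, -18.9, 311.0]
tcp_rot: [-1.472, 1.093, -0.002]
ft_force: [0.2, -0.5, 0.1]
opening: 0.998
```

```bash
python3 - <<'E'
from h import *
rep()
A,o=pump(); tR=tool(-A[:,2],-A[:,0]); tp=o+A@[-34,0,80+171]; print(tp)
plan(tp,tR,6)
E
```

```text
t 4.47 p [381.7 -18.9 311. ] j [-0.25  0.29  2.32  1.03  0.13  2.  ] F [ 0.2 -0.5  0.1] op 0.998
grasp [460.4 -19.1 159.1] UVN [-28.2 -13.2  95.6] tilt err deg [-2.09  1.79 -7.71]
[367.74134253   1.12674408 283.10556428]
[3.0, 4.5, 2.9] [-0.006, 0.005, -0.022]
[2.9, 4.6, 2.9] [-0.006, 0.005, -0.022]
[2.8, 4.6, 3.0] [-0.006, 0.005, -0.022]
[2.7, 4.7, 3.0] [-0.006, 0.005, -0.022]
[2.6, 4.7, 3.1] [-0.006, 0.005, -0.022]
[2.4, 4.7, 3.1] [-0.006, 0.005, -0.022]
```

Emit:
{"name": "jog_arm", "arguments": {
  "deltas": [3,4.5,3,-0.006,0.005,-0.023,1,3,4.6,3,-0.006,0.005,-0.023,1,3,4.6,3,-0.006,0.005,-0.023,1,2.7,4.7,3,-0.006,0.005,-0.023,1,2.6,4.7,3,-0.006,0.005,-0.023,1,2.4,4.7,3,-0.006,0.005,-0.023,1]
}}

```text
t: 5.22
eef_pos: [371.2, -2.6, 289.9]
tcp_rot: [-1.529, 0.986, -0.044]
ft_force: [1.2, -1.3, 0.4]
opening: 1.003
```

```bash
python3 - <<'E'
from h import *
rep()
A,o=pump(); tR=tool(-A[:,2],-A[:,0]); tp=o+A@[-34,0,75+171]; print(tp)
plan(tp,tR,3)
E
```

```text
t 5.22 p [371.2  -2.6 289.9] j [-0.21  0.33  2.39  2.64  0.18  0.41] F [ 1.2 -1.3  0.4] op 1.003
grasp [465.6  -6.8 147.4] UVN [-31.5  -0.6  83.5] tilt err deg [-0.98  0.95 -1.5 ]
[370.6012642    0.91321135 279.00980406]
[2.9, 2.3, 1.1] [-0.006, 0.006, -0.009]
[2.9, 2.3, 1.1] [-0.006, 0.006, -0.009]
[2.8, 2.3, 1.1] [-0.006, 0.006, -0.009]
```

Emit:
{"name": "jog_arm", "arguments": {
  "deltas": [3,2.3,1.2,-0.006,0.006,-0.01,1,3,2.3,1.2,-0.006,0.006,-0.01,1,3,2.3,1.2,-0.006,0.006,-0.01,1,0,0,0,0,0,0,1]
}}

```text
t: 5.72
eef_pos: [370.6, 1.4, 277.8]
tcp_rot: [-1.576, 0.957, -0.079]
ft_force: [-0.5, -0.3, 0.4]
opening: 0.998
```

```bash
cat >> h.py <<'E'
def snap(tag,box_t=(180,140,200,150),box_s=(200,130,200,150),names=('scene','top')):
    from cell import eyes
    o=[]
    for n,b in (('scene',box_s),('top',box_t)):
        if n not in names: continue
        c=eyes.read_camera(n);pickle.dump(c,open(f'pics/{n}_{tag}.pkl','wb'))
        x,y,w,h=b;a=cv2.resize(c['image'][y:y+h,x:x+w,::-1],None,fx=4,fy=4,interpolation=cv2.INTER_CUBIC)
        a=np.clip(255*(a/255.)**0.6,0,255).astype(np.uint8);cv2.imwrite(f'pics/{n}_{tag}.png',a)
E
python3 - <<'E'
from h import *
rep()
A,o=pump(); tR=tool(-A[:,2],-A[:,0]); tp=o+A@[-34,0,39+171]; print(tp)
plan(tp,tR,6)
snap('a')
E
```

```text
t 5.72 p [370.6   1.4 277.8] j [-0.19  0.37  2.41  2.89  0.26  0.15] F [-0.5 -0.3  0.4] op 0.998
grasp [468.8  -6.3 138.1] UVN [-34.2   0.1  74.1] tilt err deg [ 0.09 -0.14  0.17]
[391.19270025  -0.62422433 249.52033046]
[5.8, -0.1, -0.1] [0.0, -0.0, 0.001]
[5.8, -0.1, -0.1] [0.0, -0.0, 0.001]
[5.8, -0.1, -0.1] [0.0, -0.0, 0.001]
[5.8, -0.1, -0.1] [0.0, -0.0, 0.001]
[5.8, -0.1, -0.1] [0.0, -0.0, 0.001]
[5.8, -0.1, -0.1] [0.0, -0.0, 0.001]
```

View pics/scene_a.png

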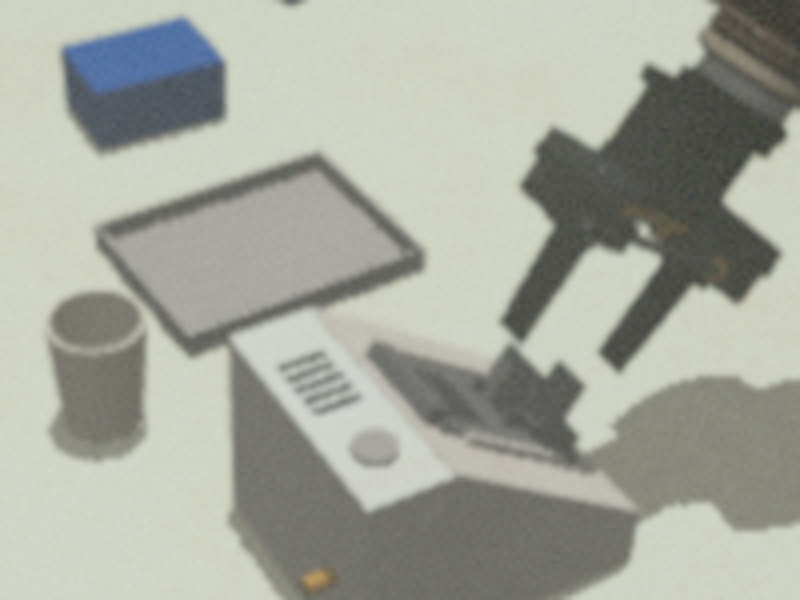

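View pics/top_a.png

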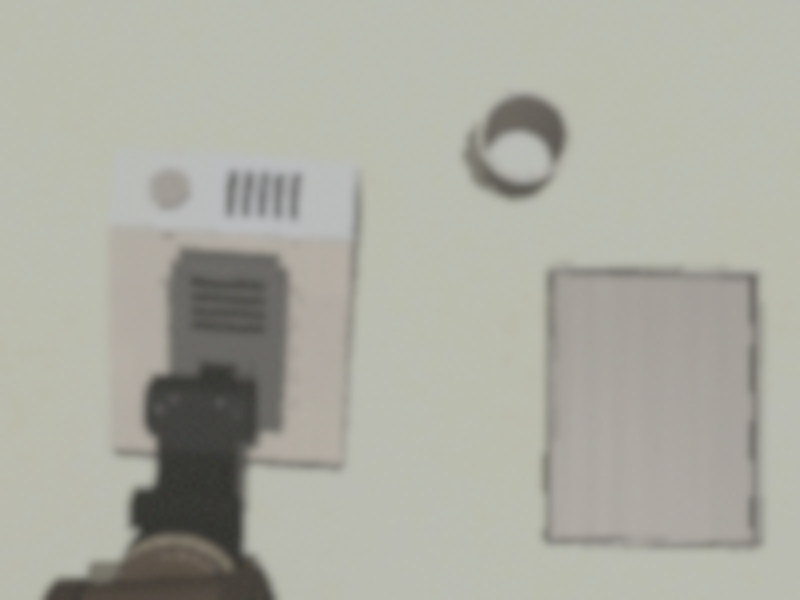

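In the scene view the fingertips sit at about (513,335) and (617,367), straddling the rib (510,350) and the tab (567,370). I'll descend about 35 mm along the tool's x.

Emit:
{"name": "jog_arm", "arguments": {
  "deltas": [7,0,0,0,0,0,1,7,0,0,0,0,0,1,7,0,0,0,0,0,1,7,0,0,0,0,0,1,6,0,0,0,0,0,1,0,0,0,0,0,0,1]
}}

```text
t: 6.58
eef_pos: [392.0, -0.5, 248.2]
tcp_rot: [-1.575, 0.957, -0.079]
ft_force: [-0.1, 0.4, 0.3]
opening: 1.0
```

```bash
python3 - <<'E'
from h import *
rep()
snap('b',names=('scene',))
E
```

```text
t 6.58 p [392.   -0.5 248.2] j [-0.18  0.46  2.39  2.95  0.33  0.09] F [-0.1  0.4  0.3] op 1.0
grasp [490.2  -8.2 108.5] UVN [-33.5  -0.2  37.5] tilt err deg [ 0.07 -0.14  0.19]
```

View pics/scene_b.png

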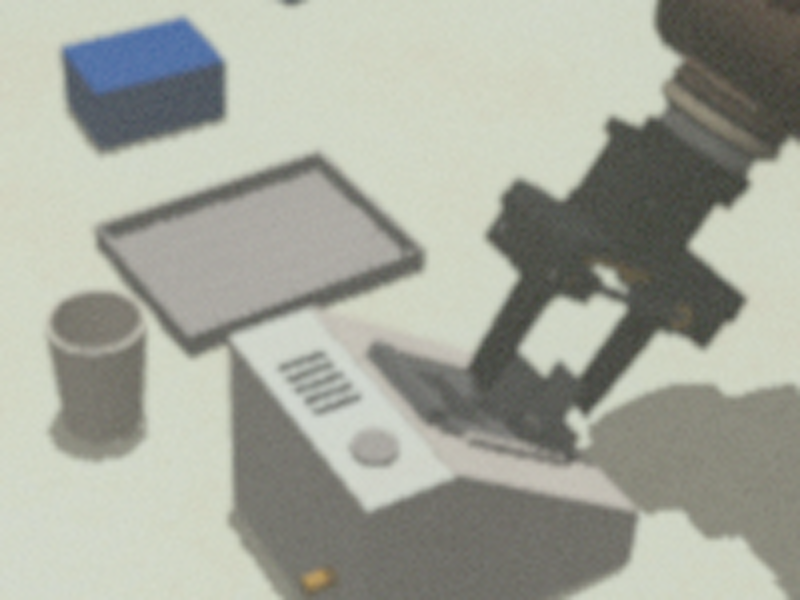

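Fingers are around the rib and tab, with tips at N ≈18.5. Closing now.

Emit:
{"name": "jog_arm", "arguments": {
  "deltas": [0,0,0,0,0,0,0,0,0,0,0,0,0,0,0,0,0,0,0,0,0,0,0,0,0,0,0,0,0,0,0,0,0,0,0]
}}

```text
t: 7.25
eef_pos: [391.4, -0.4, 248.8]
tcp_rot: [-1.575, 0.956, -0.079]
ft_force: [-2.7, 0.3, -2.4]
opening: 0.532
```

```bash
python3 - <<'E'
from h import *
rep()
E
```

```text
t 7.25 p [391.4  -0.4 248.8] j [-0.18  0.46  2.39  2.95  0.33  0.09] F [-2.7  0.3 -2.4] op 0.532
grasp [489.6  -8.1 109.1] UVN [-33.7  -0.1  38.3] tilt err deg [ 0.07 -0.14  0.2 ]
```

Emit:
{"name": "jog_arm", "arguments": {
  "deltas": [0,0,0,0,0,0,0,0,0,0,0,0,0,0,0,0,0,0,0,0,0,0,0,0,0,0,0,0]
}}

```text
t: 7.75
eef_pos: [391.5, -0.4, 249.3]
tcp_rot: [-1.576, 0.954, -0.079]
ft_force: [-1.0, -0.1, 1.3]
opening: 0.425
```

```bash
python3 - <<'E'
from h import *
rep()
E
```

```text
t 7.75 p [391.5  -0.4 249.3] j [-0.18  0.46  2.39  2.95  0.33  0.09] F [-1.  -0.1  1.3] op 0.425
grasp [490.   -8.1 109.7] UVN [-33.   -0.1  38.6] tilt err deg [ 0.08 -0.14  0.32]
```

Emit:
{"name": "jog_arm", "arguments": {
  "deltas": [-5.3,-12.1,0,0,0,0.057,0,-5.3,-12.1,0,0,0,0.057,0,0,0,0,0,0,0,0]
}}

```text
t: 8.12
eef_pos: [406.7, -1.6, 271.9]
tcp_rot: [-1.578, 1.069, -0.082]
ft_force: [0.4, 0.2, -1.2]
opening: 0.424
```

```bash
python3 - <<'E'
from h import *
rep()
S,p,R=cur();A,o=pump();T0=(R.as_matrix().T@(o+A@[66.5,0,0]-p));print(T0)
E
```

```text
t 8.12 p [406.7  -1.6 271.9] j [-0.18  0.41  2.31  2.6   0.09  0.45] F [ 0.4  0.2 -1.2] op 0.424
grasp [488.7  -8.3 121.9] UVN [-27.   -0.4  49.4] tilt err deg [ 0.08 -0.19 -6.24]
[209.91909596 -98.32459602   0.40418507]
```

Opening 0.424 shows the tab is fully in. The lower end is up about 6.4°, so the hook's underside is about 3 mm above the keeper. More tilt would run into the wrist singularity, so I'll draw down the slope with a slight rise and watch the force.

Emit:
{"name": "jog_arm", "arguments": {
  "deltas": [-0.5,3.6,0,0,0,0.005,0,-0.6,3.6,0,0,0,0.005,0,0,0,0,0,0,0,0]
}}

```text
t: 8.5
eef_pos: [398.5, -0.9, 268.0]
tcp_rot: [-1.576, 1.08, -0.08]
ft_force: [-0.7, -0.4, -1.3]
opening: 0.423
```

```bash
python3 - <<'E'
from h import *
rep()
snap('c',names=('scene',))
E
```

```text
t 8.5 p [398.5  -0.9 268. ] j [-0.18  0.41  2.33  2.65  0.1   0.39] F [-0.7 -0.4 -1.3] op 0.423
grasp [478.8  -7.3 117.2] UVN [-37.9  -0.1  51.2] tilt err deg [ 0.06 -0.13 -6.87]
```

View pics/scene_c.png

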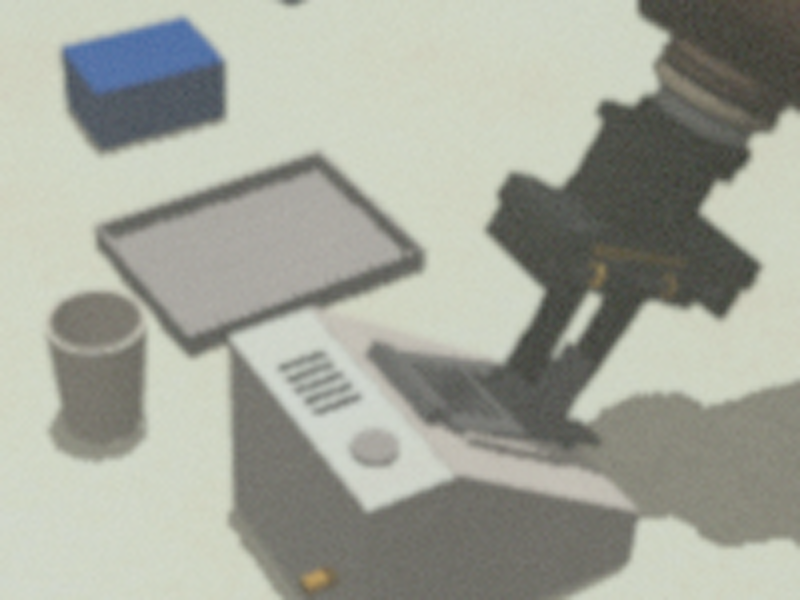

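Measured: the cover is drawn about 11 mm down the slope with no force and the opening held at 0.423. The scene view shows the plate at about (440,390) with its lower end up over the keeper. Next, lift along N.

Emit:
{"name": "jog_arm", "arguments": {
  "deltas": [-8,3,0,0,0,0,0,-10,0,0,0,0,0,0,-10,0,0,0,0,0,0]
}}

```text
t: 8.93
eef_pos: [381.4, -0.7, 289.2]
tcp_rot: [-1.571, 1.079, -0.074]
ft_force: [1.4, -0.0, -0.5]
opening: 0.427
```

```bash
python3 - <<'E'
from h import *
rep()
E
```

```text
t 8.93 p [381.4  -0.7 289.2] j [-0.19  0.34  2.35  2.19  0.07  0.85] F [ 1.4 -0.  -0.5] op 0.427
grasp [462.   -6.6 138.5] UVN [-39.4  -0.7  78.3] tilt err deg [ 0.03  0.02 -6.79]
```

```bash
python3 - <<'E'
from h import *
h=lambda d:np.array([np.cos(np.radians(d)),np.sin(np.radians(d)),0])
plan([400,-20,400],tool([0,0,-1],h(-150)),10)
E
```

```text
[-8.8, -7.0, -1.8] [-0.059, -0.015, 0.048]
[-9.2, -6.5, -2.1] [-0.059, -0.015, 0.048]
[-9.5, -5.9, -2.3] [-0.059, -0.015, 0.048]
[-9.8, -5.3, -2.5] [-0.059, -0.015, 0.048]
[-10.1, -4.7, -2.6] [-0.059, -0.015, 0.048]
[-10.3, -4.0, -2.7] [-0.059, -0.015, 0.048]
[-10.5, -3.4, -2.8] [-0.059, -0.015, 0.048]
[-10.7, -2.7, -2.8] [-0.059, -0.015, 0.048]
[-10.9, -2.0, -2.8] [-0.059, -0.015, 0.048]
[-11.0, -1.3, -2.7] [-0.059, -0.015, 0.048]
```

Emit:
{"name": "jog_arm", "arguments": {
  "deltas": [-9,-7,-2,-0.06,-0.015,0.045,0,-9,-6.5,-2,-0.06,-0.015,0.048,0,-9.5,-6,-2.3,-0.06,-0.015,0.048,0,-10,-5,-2.5,-0.06,-0.015,0.048,0,-10,-5,-2.6,-0.06,-0.015,0.048,0]
}}

```text
t: 9.55
eef_pos: [384.9, -1.6, 309.8]
tcp_rot: [-1.536, 1.132, 0.09]
ft_force: [0.5, 0.6, -1.4]
opening: 0.426
```

```bash
python3 - <<'E'
from h import *
rep()
h=lambda d:np.array([np.cos(np.radians(d)),np.sin(np.radians(d)),0])
plan([400,-40,400],tool([0,0,-1],h(-150)),6)
E
```

```text
t 9.55 p [384.9  -1.6 309.8] j [-0.2   0.29  2.31  0.81  0.17  2.11] F [ 0.5  0.6 -1.4] op 0.426
grasp [457.4   5.  155. ] UVN [-34.5  10.5  95. ] tilt err deg [ 6.16  4.55 -9.89]
[-12.8, -8.4, -6.3] [-0.077, -0.015, 0.072]
[-13.4, -6.9, -6.7] [-0.077, -0.015, 0.072]
[-14.0, -5.4, -7.0] [-0.077, -0.015, 0.072]
[-14.4, -3.8, -7.1] [-0.077, -0.015, 0.072]
[-14.7, -2.2, -7.1] [-0.077, -0.015, 0.072]
[-15.0, -0.6, -7.0] [-0.077, -0.015, 0.072]
```

Emit:
{"name": "jog_arm", "arguments": {
  "deltas": [-12,-8,-6,-0.11,-0.015,0.04,0,-13,-7,-6.5,-0.11,-0.015,0.06,0,-14,-5.5,-7,-0.1,-0.015,0.07,0,-14,-4,-7,-0.08,-0.015,0.08,0,-15,-2,-7,-0.06,-0.015,0.08,0]
}}

```text
t: 10.18
eef_pos: [396.5, -31.5, 385.6]
tcp_rot: [-2.136, 1.483, -0.032]
ft_force: [0.1, -0.2, -1.1]
opening: 0.425
```

```bash
python3 - <<'E'
from h import *
rep()
h=lambda d:np.array([np.cos(np.radians(d)),np.sin(np.radians(d)),0])
plan([400,-40,400],tool([0,0,-1],h(-150)),3)
E
```

```text
t 10.18 p [396.5 -31.5 385.6] j [-0.25  0.18  2.12  0.03  0.75  2.34] F [ 0.1 -0.2 -1.1] op 0.425
grasp [411.5 -31.9 215.3] UVN [-35.1 -29.7 169. ] tilt err deg [ 33.92   9.29 -28.96]
[-4.7, 0.1, -3.3] [0.003, -0.016, 0.025]
[-4.7, 0.2, -3.2] [0.003, -0.016, 0.025]
[-4.8, 0.3, -3.1] [0.003, -0.016, 0.025]
```

Cover is in hand (0.425) and clear of the pump. Next, move over the tray.

```bash
python3 - <<'E'
from h import *
h=lambda d:np.array([np.cos(np.radians(d)),np.sin(np.radians(d)),0])
plan([474,-325,330],tool([0,0,-1],h(-172)),10)
E
```

```text
[6.3, 8.7, -28.9] [0.039, -0.003, 0.008]
[6.3, 7.5, -29.3] [0.039, -0.003, 0.008]
[6.2, 6.3, -29.6] [0.039, -0.003, 0.008]
[6.2, 5.0, -29.8] [0.039, -0.003, 0.008]
[6.1, 3.8, -30.0] [0.039, -0.003, 0.008]
[6.1, 2.6, -30.2] [0.039, -0.003, 0.008]
[6.0, 1.4, -30.3] [0.039, -0.003, 0.008]
[5.9, 0.1, -30.3] [0.039, -0.003, 0.008]
[5.8, -1.1, -30.3] [0.039, -0.003, 0.008]
[5.7, -2.4, -30.2] [0.039, -0.003, 0.008]
```

Emit:
{"name": "jog_arm", "arguments": {
  "deltas": [0,8.7,-29,0.039,-0.003,0.015,0,0,7.5,-29.3,0.039,-0.003,0.015,0,0,6,-29.6,0.039,-0.003,0.015,0,0,5,-30,0.039,-0.003,0.01,0,0,4,-30,0.039,-0.003,0.01,0,6,2.6,-30,0.039,-0.003,0.01,0,6,1.4,-30,0.039,-0.003,0.01,0,6,0,-30,0.039,-0.003,0,0,6,-1,-30,0.039,-0.003,0,0]
}}

```text
t: 11.3
eef_pos: [464.1, -301.3, 365.4]
tcp_rot: [1.429, 1.564, -3.107]
ft_force: [-0.5, -0.5, -1.4]
opening: 0.428
```

```bash
python3 - <<'E'
from h import *
rep()
h=lambda d:np.array([np.cos(np.radians(d)),np.sin(np.radians(d)),0])
plan([474,-325,270],tool([0,0,-1],h(-172)),5)
snap('d',box_t=(290,130,160,150),box_s=(180,100,200,150))
E
```

```text
t 11.3 p [ 464.1 -301.3  365.4] j [-0.69  0.44  1.78 -0.01  0.93  2.27] F [-0.5 -0.5 -1.4] op 0.428
grasp [ 462.9 -301.4  194.4] UVN [  11.3 -294.6  111. ] tilt err deg [ 13.94   4.4  -35.2 ]
[19.1, -1.3, -5.0] [0.007, 0.0, -0.001]
[19.1, -1.3, -5.0] [0.007, 0.0, -0.001]
[19.1, -1.3, -5.0] [0.007, 0.0, -0.001]
[19.1, -1.3, -5.0] [0.007, 0.0, -0.001]
[19.1, -1.3, -5.0] [0.007, 0.0, -0.001]
```

View pics/scene_d.png

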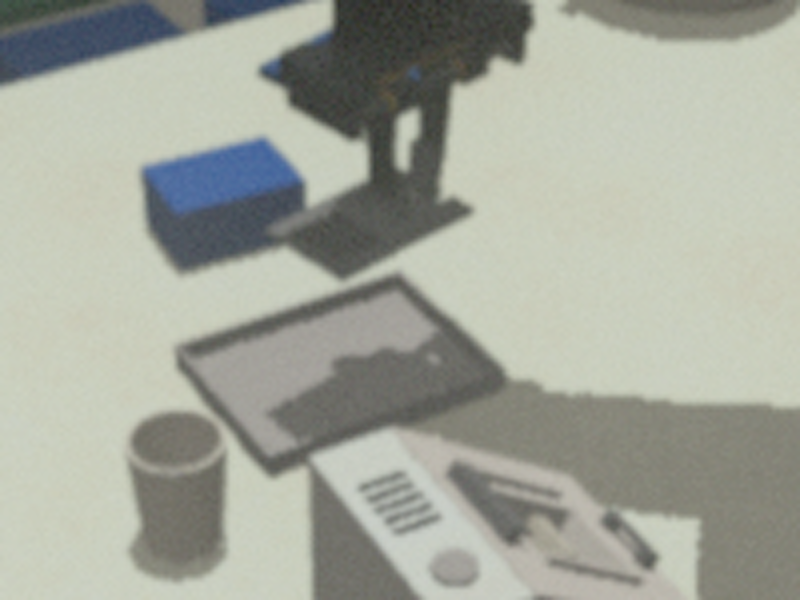

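View pics/top_d.png

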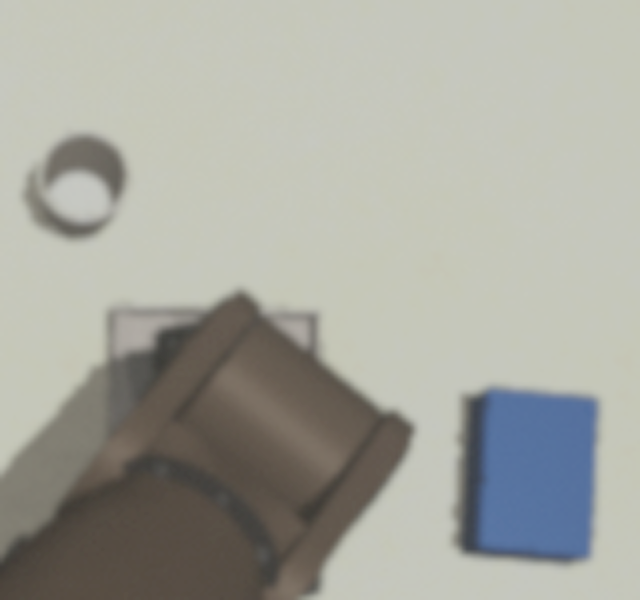

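The scene view shows the cover held roughly level above the tray at about (370,235), with the recess now open at (520,515). Lowering.

Emit:
{"name": "jog_arm", "arguments": {
  "deltas": [20,-1.3,-5,0.007,0,0,0,20,-1.3,-5,0.007,0,0,0,20,-1.3,-5,0.007,0,0,0,20,-1.3,-5,0.007,0,0,0,20,-1.3,-5,0.007,0,0,0,20,0,0,0,0,0,0,0,0,0,0,0,0,0]
}}

```text
t: 12.28
eef_pos: [473.0, -322.7, 240.7]
tcp_rot: [0.752, 1.558, 2.467]
ft_force: [0.2, -0.1, -1.5]
opening: 0.426
```

```bash
python3 - <<'E'
from h import *
rep()
h=lambda d:np.array([np.cos(np.radians(d)),np.sin(np.radians(d)),0])
plan([474,-325,216],tool([0,0,-1],h(-172)),5)
snap('e',box_s=(200,120,130,110),names=('scene',))
E
```

```text
t 12.28 p [ 473.  -322.7  240.7] j [-0.71  0.63  1.83 -0.    0.69  2.28] F [ 0.2 -0.1 -1.5] op 0.426
grasp [ 471.2 -321.3   69.7] UVN [ -52.2 -313.8    3.2] tilt err deg [ 12.     4.3  -35.43]
[4.9, -0.2, -0.5] [0.001, 0.002, -0.002]
[4.9, -0.2, -0.5] [0.001, 0.002, -0.002]
[4.9, -0.2, -0.5] [0.001, 0.002, -0.002]
[4.9, -0.2, -0.5] [0.001, 0.002, -0.002]
[4.9, -0.1, -0.5] [0.001, 0.002, -0.002]
```

View pics/scene_e.png

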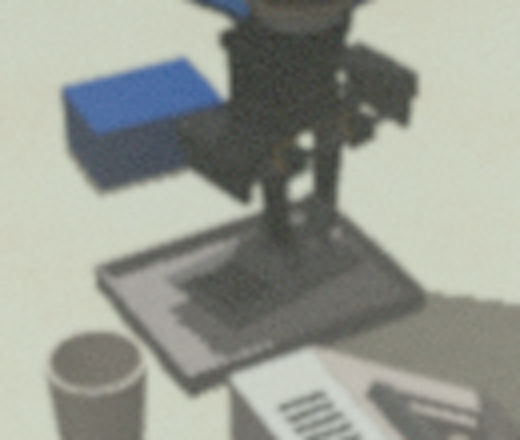

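Emit:
{"name": "jog_arm", "arguments": {
  "deltas": [6,0,-0.5,0,0.003,-0.003,0,6,0,-0.5,0,0.003,-0.003,0,6,0,-0.5,0,0.002,-0.002,0,4,0,0,0,0.002,0,0,0,0,0,0,0,0,0]
}}

```text
t: 12.95
eef_pos: [473.6, -324.1, 220.2]
tcp_rot: [-2.588, 1.566, -0.872]
ft_force: [-0.8, -1.4, -1.4]
opening: 0.427
```

```bash
python3 - <<'E'
from h import *
rep();S,p,R=cur();print(R.as_matrix()[:,0],S['moment'])
E
```

```text
t 12.95 p [ 473.6 -324.1  220.2] j [-0.72  0.66  1.85 -0.    0.63  2.28] F [-0.8 -1.4 -1.4] op 0.427
grasp [ 474.1 -324.7   49.2] UVN [ -61.4 -317.1  -15.4] tilt err deg [ 12.24   3.62 -34.69]
[ 0.00312865 -0.00372682 -0.99998816] [ 0.19625636  0.02187017 -0.0094361 ]
```

Emit:
{"name": "jog_arm", "arguments": {
  "deltas": [2,0,0,0,0,0,0,2,0,0,0,0,0,0,0,0,0,0,0,0,0]
}}

```text
t: 13.32
eef_pos: [473.6, -324.2, 216.1]
tcp_rot: [-2.586, 1.566, -0.87]
ft_force: [0.4, -0.7, -1.3]
opening: 0.427
```

```bash
python3 - <<'E'
from h import *
rep()
E
```

```text
t 13.32 p [ 473.6 -324.2  216.1] j [-0.72  0.67  1.85 -0.    0.62  2.28] F [ 0.4 -0.7 -1.3] op 0.427
grasp [ 474.2 -324.8   45.1] UVN [ -63.7 -317.1  -18.8] tilt err deg [ 12.25   3.62 -34.68]
```

Emit:
{"name": "jog_arm", "arguments": {
  "deltas": [1,0,0,0,0,0,0,1,0,0,0,0,0,0,0,0,0,0,0,0,0]
}}

```text
t: 13.7
eef_pos: [473.7, -324.1, 214.8]
tcp_rot: [-2.579, 1.565, -0.863]
ft_force: [-1.5, 0.9, 1.0]
opening: 0.427
```

Emit:
{"name": "jog_arm", "arguments": {
  "deltas": [1,0,0,0,0,0,0,0,0,0,0,0,0,0]
}}

```text
t: 13.95
eef_pos: [473.6, -324.1, 214.8]
tcp_rot: [-2.578, 1.565, -0.862]
ft_force: [-1.3, -0.6, 1.1]
opening: 0.424
```

Emit:
{"name": "jog_arm", "arguments": {
  "deltas": [2,0,0,0,0,0,0,2,0,0,0,0,0,0]
}}

```text
t: 14.2
eef_pos: [473.6, -324.0, 214.3]
tcp_rot: [-2.563, 1.563, -0.847]
ft_force: [-9.4, 6.1, 33.4]
opening: 0.429
```

```bash
python3 - <<'E'
from h import *
rep()
snap('f',box_s=(210,140,100,90),names=('scene',))
E
```

```text
t 14.2 p [ 473.6 -324.   214.3] j [-0.71  0.67  1.85 -0.    0.61  2.28] F [-9.4  6.1 33.4] op 0.429
grasp [ 474.5 -325.    43.3] UVN [ -64.5 -317.3  -20.5] tilt err deg [ 12.33   3.51 -34.57]
```

View pics/scene_f.png

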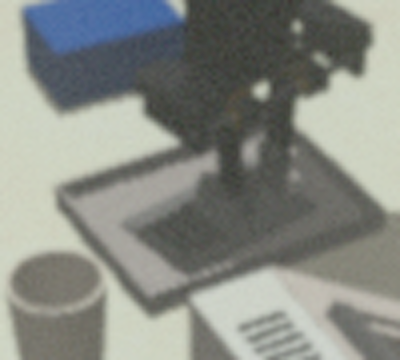

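The cover is firmly on the tray floor: 33 N up at a grasp height of 43 mm, where about 42 was expected. I'll relax slightly and open.

Emit:
{"name": "jog_arm", "arguments": {
  "deltas": [-1.5,0,0,0,0,0,0,0,0,0,0,0,0,0]
}}

```text
t: 14.5
eef_pos: [473.6, -323.9, 216.2]
tcp_rot: [-2.539, 1.562, -0.822]
ft_force: [0.5, -0.2, -1.2]
opening: 0.423
```

Emit:
{"name": "jog_arm", "arguments": {
  "deltas": [0,0,0,0,0,0,0.6,0,0,0,0,0,0,0.7,0,0,0,0,0,0,0.8,0,0,0,0,0,0,0.8]
}}

```text
t: 15.0
eef_pos: [473.7, -324.0, 215.3]
tcp_rot: [-2.541, 1.562, -0.825]
ft_force: [-0.6, 0.2, -0.1]
opening: 0.776
```

```bash
python3 - <<'E'
from h import *
rep()
E
```

```text
t 15.0 p [ 473.7 -324.   215.3] j [-0.71  0.67  1.85 -0.    0.61  2.28] F [-0.6  0.2 -0.1] op 0.776
grasp [ 474.6 -325.1   44.3] UVN [ -63.8 -317.3  -19.7] tilt err deg [ 12.32   3.5  -34.54]
```

Emit:
{"name": "jog_arm", "arguments": {
  "deltas": [-8,0,0,0,0,0,0.8,-20,0,0,0,0,0,0.8,-30,0,0,0,0,0,0.8,-40,0,0,0,0,0,0.6,-50,0,0,0,0,0,0.45]
}}

```text
t: 15.62
eef_pos: [472.6, -323.0, 366.2]
tcp_rot: [-2.795, 1.568, -1.078]
ft_force: [0.3, -0.4, 0.1]
opening: 0.643
```

```bash
python3 - <<'E'
from h import *
rep()
snap('g',box_s=(210,140,140,120),box_t=(200,170,180,120))
h=lambda d:np.array([np.cos(np.radians(d)),np.sin(np.radians(d)),0])
plan([400,-40,395],tool([0,0,-1],h(-150)),9)
E
```

```text
t 15.62 p [ 472.6 -323.   366.2] j [-0.71  0.46  1.74 -0.    0.95  2.28] F [ 0.3 -0.4  0.1] op 0.643
grasp [ 472.8 -323.3  195.2] UVN [  21.1 -315.7  105. ] tilt err deg [ 12.25   3.72 -34.79]
[-3.1, 3.4, 32.3] [-0.042, -0.001, 0.001]
[-3.0, 2.1, 32.4] [-0.042, -0.001, 0.001]
[-3.0, 0.7, 32.5] [-0.042, -0.001, 0.001]
[-3.0, -0.6, 32.5] [-0.042, -0.001, 0.001]
[-2.9, -2.0, 32.4] [-0.042, -0.001, 0.001]
[-2.9, -3.4, 32.3] [-0.042, -0.001, 0.001]
[-2.8, -4.7, 32.2] [-0.042, -0.001, 0.001]
[-2.8, -6.1, 31.9] [-0.042, -0.001, 0.001]
[-2.8, -7.4, 31.7] [-0.042, -0.001, 0.001]
```

View pics/scene_g.png

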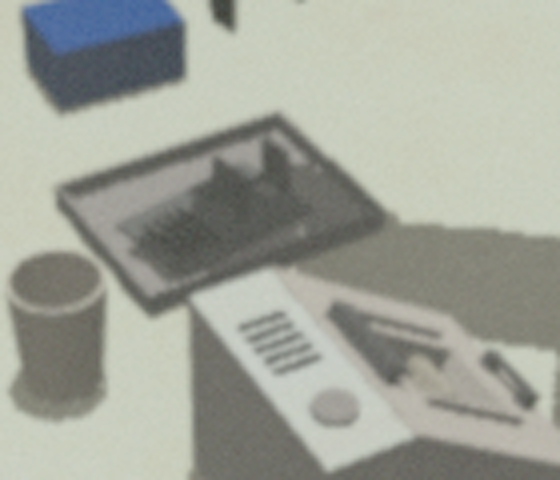

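View pics/top_g.png

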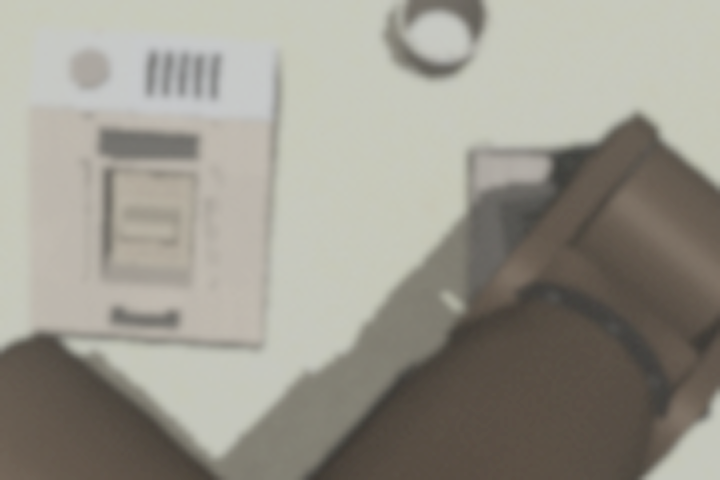

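The cover lies flat, ribs up, inside the tray (scene ~(225,225) in the crop). The fin shows in the recess at about (150,215) in the top crop. Next I'll measure the fin.

```bash
python3 - <<'E'
from h import *
A,o=pump()
t=load('top_g');s=load('scene_g')
out=[]
for c,(x0,y0,w,h),nm in((t,(216,195,42,58),'x'),(s,(285,208,65,45),'y')):
    f=12 if nm=='y' else 10
    a=cv2.resize(c['image'][y0:y0+h,x0:x0+w,::-1],None,fx=f,fy=f,interpolation=cv2.INTER_CUBIC)
    a=cv2.normalize(a,None,0,255,cv2.NORM_MINMAX)
    B=a.copy()
    for P,col in(([(u,v,-4) for u in(-6,6) for v in(-20,20)],(0,0,255)),([(u,v,0) for u in(-46,46) for v in(-33,33)],(255,0,0)),([(-69,0,12)],(0,255,0))):
        for p in proj(c,[o+A@np.array(q,float) for q in P]): cv2.circle(B,(int((p[0]-x0+.5)*f),int((p[1]-y0+.5)*f)),3,col,-1)
    cv2.imwrite(f'pics/fin_{nm}.png',np.hstack([B,a]) if nm=='x' else B)
E
```

```text
(no output)
```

View pics/fin_x.png

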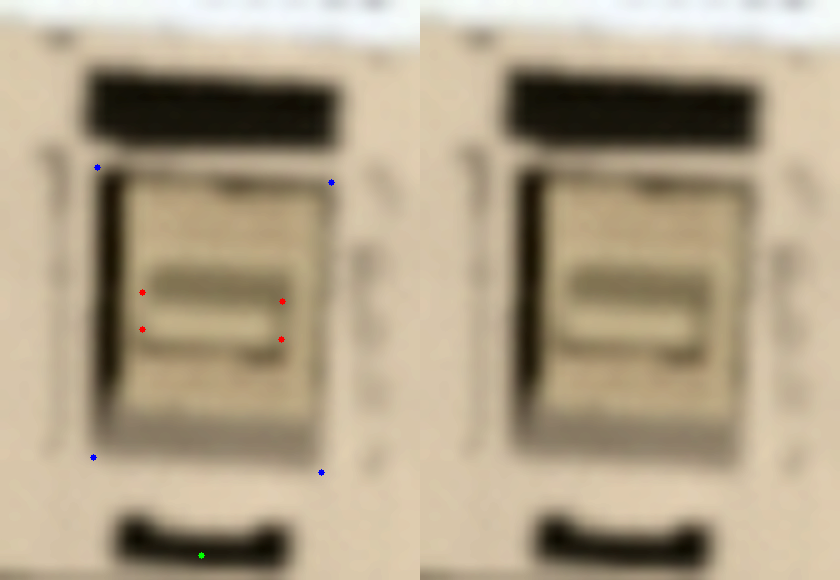

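View pics/fin_y.png

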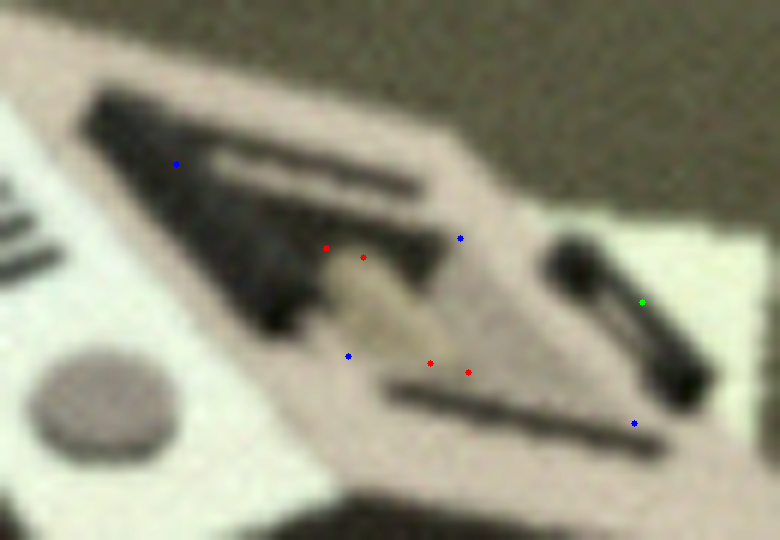

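Fin centre in the top view: the bright top face is at (145..270, 307..345) in the 10x crop, about 1 px below nominal. That puts it at U ≈ -3.7, V ≈ 0, so the cartridge has slid to its lower stop, which fits the 4 mm play. Now move back over the pump.

Emit:
{"name": "jog_arm", "arguments": {
  "deltas": [-3,4,36,-0.045,0,0,0.42,-3,3,36,-0.045,0,0,0.42,-3,1,36,-0.045,0,0,0.42,-3,-1,36,-0.045,0,0,0.42,-3,-2,36,-0.045,0,0,0.42,-3,-4,36,-0.045,0,0,0.42,-3,-5,36,-0.045,0,0,0.42,-3,-6,36,-0.045,0,0,0.42]
}}

```text
t: 16.73
eef_pos: [390.8, -37.2, 391.2]
tcp_rot: [-2.857, 1.557, -0.773]
ft_force: [1.4, 0.2, -0.2]
opening: 0.415
```

```bash
python3 - <<'E'
from h import *
rep()
A,o=pump(); tR=tool(-A[:,2],-A[:,0]); tp=o+A@[-20,0,95+171]; print(tp)
plan(tp,tR,10)
E
```

```text
t 16.73 p [390.8 -37.2 391.2] j [-0.26  0.18  2.11 -0.01  0.85  2.37] F [ 1.4  0.2 -0.2] op 0.415
grasp [392.5 -38.8 220.2] UVN [-47.4 -38.  183.6] tilt err deg [ 32.81   9.63 -33.54]
[370.59787353   0.91346451 303.42291505]
[8.7, -0.1, 4.4] [0.057, 0.017, -0.059]
[8.6, 0.7, 4.6] [0.057, 0.017, -0.059]
[8.5, 1.5, 4.6] [0.057, 0.017, -0.059]
[8.3, 2.2, 4.7] [0.057, 0.017, -0.059]
[8.1, 3.0, 4.7] [0.057, 0.017, -0.059]
[7.8, 3.7, 4.6] [0.057, 0.017, -0.059]
[7.5, 4.4, 4.5] [0.057, 0.017, -0.059]
[7.1, 5.1, 4.4] [0.057, 0.017, -0.059]
[6.7, 5.7, 4.2] [0.057, 0.017, -0.059]
[6.3, 6.3, 3.9] [0.057, 0.017, -0.059]
```

Emit:
{"name": "jog_arm", "arguments": {
  "deltas": [8.7,0,4.4,0,0.02,-0.06,0.42,8.6,0.7,4.6,0,0.02,-0.06,0.42,8.5,1.5,4.6,0,0.02,-0.06,0.42,8.3,2.2,4.7,0,0.02,-0.06,0.42,8,3,4.7,0,0.02,-0.06,0.42,8,3.5,4.7,0,0.02,-0.06,0.42]
}}

```text
t: 17.48
eef_pos: [373.9, -14.2, 336.9]
tcp_rot: [-1.929, 1.171, 0.162]
ft_force: [0.3, 0.4, -0.2]
opening: 0.419
```

```bash
python3 - <<'E'
from h import *
rep()
A,o=pump(); tR=tool(-A[:,2],-A[:,0]); tp=o+A@[-20,0,85+171]; print(tp)
plan(tp,tR,8)
E
```

```text
t 17.48 p [373.9 -14.2 336.9] j [-0.25  0.22  2.29  0.55  0.3   1.88] F [ 0.3  0.4 -0.2] op 0.419
grasp [439.6  -3.5 179.4] UVN [-34.5   0.7 124.8] tilt err deg [ 32.27   8.7  -10.79]
[376.31771688   0.48639904 295.23139461]
[5.0, 0.8, 2.2] [0.07, 0.019, -0.024]
[5.0, 1.0, 2.2] [0.07, 0.019, -0.024]
[4.9, 1.3, 2.2] [0.07, 0.019, -0.024]
[4.8, 1.6, 2.2] [0.07, 0.019, -0.024]
[4.7, 1.8, 2.2] [0.07, 0.019, -0.024]
[4.7, 2.1, 2.1] [0.07, 0.019, -0.024]
[4.6, 2.4, 2.1] [0.07, 0.019, -0.024]
[4.5, 2.6, 2.0] [0.07, 0.019, -0.024]
```

Emit:
{"name": "jog_arm", "arguments": {
  "deltas": [5,1,2.2,0.07,0.02,-0.024,0.42,5,1,2.2,0.07,0.02,-0.024,0.42,5,1.3,2.2,0.07,0.02,-0.024,0.42,5,1.6,2.2,0.07,0.02,-0.024,0.42,4.7,1.8,2.2,0.07,0.02,-0.024,0.42,4.7,2,2,0.07,0.02,-0.024,0.42,4.6,2.4,2,0.07,0.02,-0.024,0.42,4.5,2.6,2,0.07,0.02,-0.024,0.42]
}}

```text
t: 18.48
eef_pos: [374.5, -1.5, 302.0]
tcp_rot: [-1.631, 0.987, -0.021]
ft_force: [-0.4, 0.8, -0.9]
opening: 0.417
```

```bash
python3 - <<'E'
from h import *
rep()
A,o=pump(); tR=tool(-A[:,2],-A[:,0]); tp=o+A@[-10,0,70+171]; print(tp)
plan(tp,tR,5)
E
```

```text
t 18.48 p [374.5  -1.5 302. ] j [-0.2   0.3   2.37  2.39  0.15  0.53] F [-0.4  0.8 -0.9] op 0.417
grasp [468.7  -3.5 159.3] UVN [-22.3   2.9  91.7] tilt err deg [ 6.    1.77 -1.51]
[393.06626478  -0.76411185 288.67987831]
[4.3, -1.6, 0.1] [0.021, 0.006, -0.005]
[4.3, -1.6, 0.2] [0.021, 0.006, -0.005]
[4.3, -1.6, 0.2] [0.021, 0.006, -0.005]
[4.3, -1.6, 0.3] [0.021, 0.006, -0.005]
[4.3, -1.5, 0.4] [0.021, 0.006, -0.005]
```

Emit:
{"name": "jog_arm", "arguments": {
  "deltas": [4.3,-1.6,0,0.022,0.006,-0.005,0.42,4.3,-1.6,0.2,0.022,0.006,-0.005,0.42,4.3,-1.6,0.2,0.022,0.006,-0.005,0.42,4.3,-1.6,0.3,0.022,0.006,-0.005,0.42,4.3,-1.6,0.4,0.022,0.006,-0.005,0.42,0,0,0,0,0,0,0.42]
}}

```text
t: 19.23
eef_pos: [392.3, -0.7, 287.7]
tcp_rot: [-1.563, 0.965, -0.077]
ft_force: [0.4, -0.2, 0.0]
opening: 0.418
```

```bash
python3 - <<'E'
from h import *
rep()
A,o=pump(); tR=tool(-A[:,2],-A[:,0]); tp=o+A@[-3.7,0,25+171]; print(tp)
plan(tp,tR,5)
E
```

```text
t 19.23 p [392.3  -0.7 287.7] j [-0.18  0.36  2.35  2.8   0.18  0.26] F [ 0.4 -0.2  0. ] op 0.418
grasp [489.4  -8.2 147.1] UVN [-12.   -0.2  69.6] tilt err deg [-0.55 -0.08 -0.29]
[423.95189305  -3.07015144 255.43156787]
[8.9, -1.5, 0.0] [-0.002, -0.0, -0.001]
[8.9, -1.5, 0.0] [-0.002, -0.0, -0.001]
[8.9, -1.5, 0.0] [-0.002, -0.0, -0.001]
[8.9, -1.5, 0.0] [-0.002, -0.0, -0.001]
[8.9, -1.5, 0.0] [-0.002, -0.0, -0.001]
```

Emit:
{"name": "jog_arm", "arguments": {
  "deltas": [9,-1.6,0,-0.002,0,-0.001,0.42,9,-1.6,0,-0.002,0,-0.001,0.42,9,-1.6,0,-0.002,0,-0.001,0.42,9,-1.6,0,-0.002,0,-0.001,0.42,8,-1.6,0,-0.002,0,-0.001,0.42,0,0,0,0,0,0,0.42]
}}

```text
t: 19.98
eef_pos: [426.1, -3.4, 253.5]
tcp_rot: [-1.574, 0.961, -0.076]
ft_force: [-0.1, -0.0, 0.3]
opening: 0.422
```

```bash
python3 - <<'E'
from h import *
rep()
A,o=pump(); tR=tool(-A[:,2],-A[:,0]); tp=o+A@[-3.7,0,-8+171]; print(tp)
plan(tp,tR,5)
snap('h',box_s=(260,170,120,100),names=('scene',))
E
```

```text
t 19.98 p [426.1  -3.4 253.5] j [-0.17  0.47  2.3   2.91  0.25  0.14] F [-0.1 -0.   0.3] op 0.422
grasp [523.8 -10.9 113.4] UVN [-3.1 -0.4 22.2] tilt err deg [ 0.12 -0.06 -0.05]
[442.8273761   -4.47946747 228.3995504 ]
[6.0, 0.1, 0.0] [0.0, -0.0, -0.0]
[6.0, 0.1, 0.0] [0.0, -0.0, -0.0]
[6.0, 0.1, 0.0] [0.0, -0.0, -0.0]
[6.0, 0.1, 0.0] [0.0, -0.0, -0.0]
[6.0, 0.1, 0.0] [0.0, -0.0, -0.0]
```

View pics/scene_h.png

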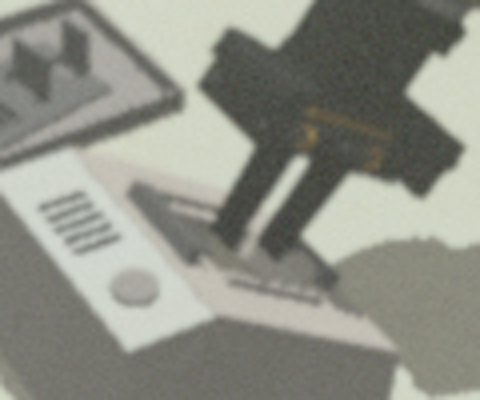

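The fingertips, at about (230,250) and (285,255) in the crop, are over the recess on either side of the fin. Descending 30 mm.

Emit:
{"name": "jog_arm", "arguments": {
  "deltas": [6,0.1,0,0,0,0,0.42,6,0.1,0,0,0,0,0.42,6,0.1,0,0,0,0,0.42,6,0.1,0,0,0,0,0.42,5,0.1,0,0,0,0,0.42,0,0,0,0,0,0,0.42]
}}

```text
t: 20.78
eef_pos: [443.1, -4.7, 228.2]
tcp_rot: [-1.575, 0.96, -0.077]
ft_force: [0.5, 0.3, 0.5]
opening: 0.419
```

```bash
python3 - <<'E'
from h import *
rep()
E
```

```text
t 20.77 p [443.1  -4.7 228.2] j [-0.17  0.54  2.28  2.96  0.3   0.1 ] F [0.5 0.3 0.5] op 0.419
grasp [540.8 -12.2  88.1] UVN [-3.7 -0.4 -8.3] tilt err deg [ 0.12 -0.07 -0.02]
```

Emit:
{"name": "jog_arm", "arguments": {
  "deltas": [0,0,0,0,0,0,0,0,0,0,0,0,0,0,0,0,0,0,0,0,0,0,0,0,0,0,0,0,0,0,0,0,0,0,0,0,0,0,0,0,0,0]
}}

```text
t: 21.52
eef_pos: [443.5, -4.7, 229.0]
tcp_rot: [-1.575, 0.957, -0.077]
ft_force: [0.9, 0.6, 1.1]
opening: 0.124
```

```bash
python3 - <<'E'
from h import *
rep()
E
```

```text
t 21.52 p [443.5  -4.7 229. ] j [-0.17  0.54  2.28  2.96  0.3   0.1 ] F [0.9 0.6 1.1] op 0.124
grasp [541.6 -12.2  89.2] UVN [-2.4 -0.4 -7.9] tilt err deg [ 0.14 -0.07  0.15]
```

Opening 0.124 × 95 ≈ 11.8 mm matches the 12 mm fin. Lifting along N.

Emit:
{"name": "jog_arm", "arguments": {
  "deltas": [-6,0,0,0,0,0,0,-8,0,0,0,0,0,0,-10,0,0,0,0,0,0,0,0,0,0,0,0,0]
}}

```text
t: 22.02
eef_pos: [428.6, -3.6, 250.2]
tcp_rot: [-1.575, 0.957, -0.077]
ft_force: [0.5, 0.1, 1.0]
opening: 0.124
```

```bash
python3 - <<'E'
from h import *
rep()
E
```

```text
t 22.02 p [428.6  -3.6 250.2] j [-0.17  0.48  2.3   2.92  0.26  0.13] F [0.5 0.1 1. ] op 0.124
grasp [526.8 -11.1 110.4] UVN [-2.4 -0.4 18. ] tilt err deg [ 0.13 -0.07  0.17]
```

Emit:
{"name": "jog_arm", "arguments": {
  "deltas": [-10,0,0,0,0,0,0,-10,0,0,0,0,0,0,-10,0,0,0,0,0,0,-10,0,0,0,0,0,0,-10,0,0,0,0,0,0]
}}

```text
t: 22.65
eef_pos: [396.7, -1.0, 293.0]
tcp_rot: [-1.576, 0.962, -0.078]
ft_force: [-0.5, 1.0, -1.6]
opening: 0.125
```

```bash
python3 - <<'E'
from h import *
rep()
snap('i',box_s=(240,150,140,110),names=('scene',))
E
```

```text
t 22.65 p [396.7  -1.  293. ] j [-0.18  0.35  2.33  2.76  0.16  0.29] F [-0.5  1.  -1.6] op 0.125
grasp [494.2  -8.6 152.8] UVN [-4.9 -0.3 71.5] tilt err deg [ 0.13 -0.11 -0.12]
```

View pics/scene_i.png

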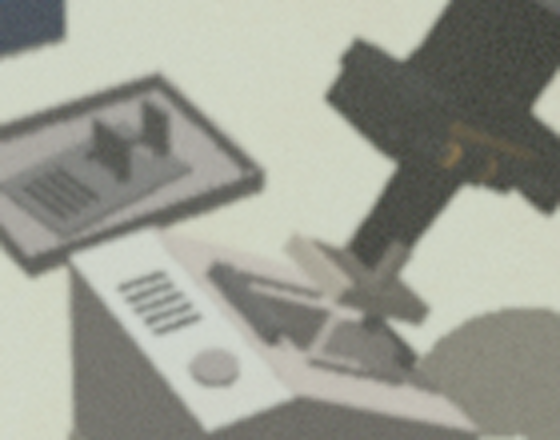

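The cartridge is held by the fin at about (360,285) in the crop, clear above the pump, and the cover is still flat in the tray.

```bash
python3 - <<'E'
from h import *
h=lambda d:np.array([np.cos(np.radians(d)),np.sin(np.radians(d)),0])
plan([405,0,405],tool([0,0,-1],h(-145)),11)
E
```

```text
[-7.8, -6.4, 0.1] [-0.06, -0.019, 0.053]
[-8.2, -6.0, -0.1] [-0.06, -0.019, 0.053]
[-8.5, -5.6, -0.3] [-0.06, -0.019, 0.053]
[-8.8, -5.1, -0.5] [-0.06, -0.019, 0.053]
[-9.0, -4.6, -0.6] [-0.06, -0.019, 0.053]
[-9.3, -4.1, -0.7] [-0.06, -0.019, 0.053]
[-9.5, -3.5, -0.7] [-0.06, -0.019, 0.053]
[-9.7, -3.0, -0.7] [-0.06, -0.019, 0.053]
[-9.8, -2.4, -0.7] [-0.06, -0.019, 0.053]
[-10.0, -1.8, -0.6] [-0.06, -0.019, 0.053]
[-10.1, -1.3, -0.5] [-0.06, -0.019, 0.053]
```

Emit:
{"name": "jog_arm", "arguments": {
  "deltas": [-8,-6.4,0,-0.07,-0.019,0.053,0,-8,-6,0,-0.07,-0.019,0.053,0,-8.5,-5.6,-0.3,-0.07,-0.019,0.053,0,-9,-5,-0.5,-0.07,-0.019,0.053,0,-9,-4.6,-0.6,-0.07,-0.019,0.053,0,-9,-4,-0.7,-0.07,-0.019,0.053,0]
}}

```text
t: 23.45
eef_pos: [396.9, 3.1, 315.9]
tcp_rot: [-1.571, 1.065, 0.112]
ft_force: [-0.2, -0.4, -1.7]
opening: 0.123
```

```bash
python3 - <<'E'
from h import *
rep()
h=lambda d:np.array([np.cos(np.radians(d)),np.sin(np.radians(d)),0])
plan([405,0,405],tool([0,0,-1],h(-145)),8)
E
```

```text
t 23.45 p [396.9   3.1 315.9] j [-0.19  0.29  2.29  1.1   0.16  1.78] F [-0.2 -0.4 -1.7] op 0.123
grasp [479.3  12.4 166.3] UVN [-10.6  19.5  92. ] tilt err deg [ 9.07  5.66 -5.98]
[-9.3, -6.2, -0.5] [-0.061, -0.016, 0.062]
[-9.7, -5.6, -0.7] [-0.061, -0.016, 0.062]
[-10.0, -5.0, -0.9] [-0.061, -0.016, 0.062]
[-10.3, -4.3, -1.0] [-0.061, -0.016, 0.062]
[-10.6, -3.6, -1.1] [-0.061, -0.016, 0.062]
[-10.8, -2.8, -1.1] [-0.061, -0.016, 0.062]
[-10.9, -2.1, -1.1] [-0.061, -0.016, 0.062]
[-11.1, -1.4, -1.0] [-0.061, -0.016, 0.062]
```

Emit:
{"name": "jog_arm", "arguments": {
  "deltas": [-10,-6,-0.5,-0.1,-0.016,0.04,0,-10,-5.6,-0.7,-0.1,-0.016,0.055,0,-11,-5,-0.9,-0.1,-0.016,0.065,0,-11,-4.3,-1,-0.08,-0.016,0.07,0,-11,-3.6,-1,-0.06,-0.016,0.07,0,-11,-2.8,-1,-0.04,-0.016,0.07,0,-11,-2,-1,-0.03,-0.016,0.07,0]
}}

```text
t: 24.32
eef_pos: [396.9, 3.2, 394.9]
tcp_rot: [-2.538, 1.501, -0.364]
ft_force: [-0.1, 0.8, -0.7]
opening: 0.124
```

```bash
python3 - <<'E'
from h import *
rep()
h=lambda d:np.array([np.cos(np.radians(d)),np.sin(np.radians(d)),0])
plan([513,309,390],tool([0,0,-1],h(-110)),10)
E
```

```text
t 24.32 p [396.9   3.2 394.9] j [-0.16  0.17  2.1  -0.02  0.8   2.4 ] F [-0.1  0.8 -0.7] op 0.124
grasp [408.   -1.  224.3] UVN [-34.7   0.9 179.7] tilt err deg [ 38.18   9.5  -30.35]
[0.5, -26.9, 18.6] [-0.062, -0.007, 0.002]
[0.5, -28.0, 16.9] [-0.062, -0.007, 0.002]
[0.6, -29.0, 15.2] [-0.062, -0.007, 0.002]
[0.6, -29.9, 13.3] [-0.062, -0.007, 0.002]
[0.7, -30.6, 11.5] [-0.062, -0.007, 0.002]
[0.7, -31.3, 9.5] [-0.062, -0.007, 0.002]
[0.7, -31.8, 7.6] [-0.062, -0.007, 0.002]
[0.6, -32.2, 5.6] [-0.062, -0.007, 0.002]
[0.6, -32.5, 3.6] [-0.062, -0.007, 0.002]
[0.5, -32.7, 1.6] [-0.062, -0.007, 0.002]
```

Emit:
{"name": "jog_arm", "arguments": {
  "deltas": [0,-28,18.6,-0.062,-0.007,0.005,0,0,-29,17,-0.062,-0.007,0.005,0,0,-30,15,-0.062,-0.007,0.005,0,0,-31,13,-0.062,-0.007,0.002,0,0,-31,11.5,-0.062,-0.007,0.002,0,0,-32,9.5,-0.062,-0.007,0.002,0,5,-32,7.6,-0.062,-0.007,0.002,0,10,-32,5.6,-0.062,-0.007,0.002,0,10,-32,3.6,-0.062,-0.007,0.002,0,10,-32,1.6,-0.06,0,0,0]
}}

```text
t: 25.58
eef_pos: [514.1, 319.9, 358.4]
tcp_rot: [1.556, 1.564, -1.918]
ft_force: [0.3, -0.8, -1.2]
opening: 0.123
```

```bash
python3 - <<'E'
from h import *
rep()
h=lambda d:np.array([np.cos(np.radians(d)),np.sin(np.radians(d)),0])
plan([513,309,270],tool([0,0,-1],h(-112)),6)
snap('j',box_s=(330,230,150,150),box_t=(70,150,160,140))
E
```

```text
t 25.57 p [514.1 319.9 358.4] j [ 0.45  0.51  1.66 -0.01  0.97  2.36] F [ 0.3 -0.8 -1.2] op 0.123
grasp [513.7 318.8 187.4] UVN [ 10.9 327.7 102.7] tilt err deg [ 72.8   22.67 -30.12]
[14.7, 1.7, -0.4] [0.008, -0.0, -0.001]
[14.7, 1.7, -0.4] [0.008, -0.0, -0.001]
[14.7, 1.7, -0.5] [0.008, -0.0, -0.001]
[14.7, 1.7, -0.5] [0.008, -0.0, -0.001]
[14.7, 1.7, -0.5] [0.008, -0.0, -0.001]
[14.7, 1.7, -0.5] [0.008, -0.0, -0.001]
```

View pics/scene_j.png

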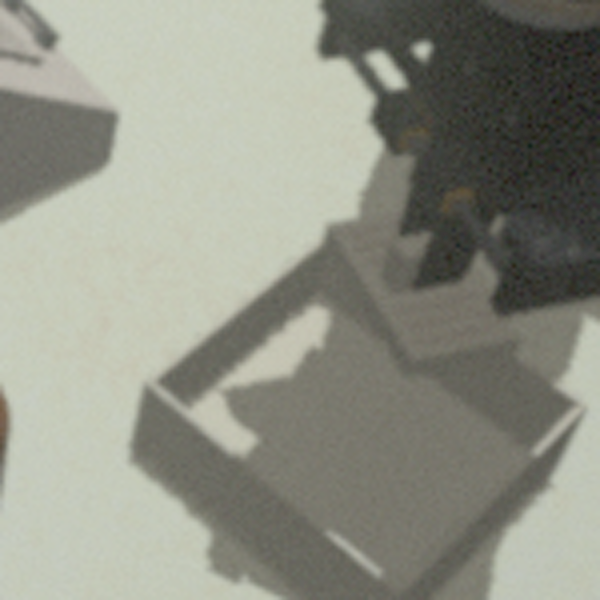

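View pics/top_j.png

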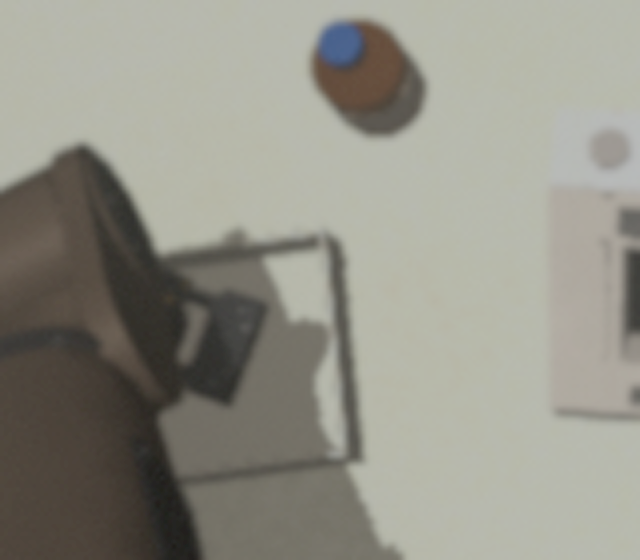

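The cartridge hangs level over the bin; its block spans about (330..515, 225..360) in the scene crop, still high above. Lowering.

Emit:
{"name": "jog_arm", "arguments": {
  "deltas": [18,2,-0.5,0,0,0,0,18,2,-0.5,0,0,0,0,18,2,-0.5,0,0,0,0,18,2,-0.5,0,0,0,0,18,1,-0.5,0,0,0,0,18,1,-0.5,0,0,0,0,0,0,0,0,0,0,0]
}}

```text
t: 26.55
eef_pos: [510.8, 305.5, 247.3]
tcp_rot: [1.411, 1.561, -2.067]
ft_force: [0.3, 0.4, -1.1]
opening: 0.124
```

```bash
python3 - <<'E'
from h import *
rep();S,p,R=cur();print(R.as_matrix()[:,0])
h=lambda d:np.array([np.cos(np.radians(d)),np.sin(np.radians(d)),0])
plan([513,309,220],tool([0,0,-1],h(-112)),4)
snap('k',box_s=(330,230,150,150),names=('scene',))
E
```

```text
t 26.55 p [510.8 305.5 247.3] j [ 0.43  0.64  1.77 -0.01  0.73  2.34] F [ 0.3  0.4 -1.1] op 0.124
grasp [510.  304.1  76.3] UVN [-54.9 312.7  13.2] tilt err deg [ 72.59  22.59 -30.32]
[-0.00460984 -0.00850538 -0.9999532 ]
[6.8, -1.1, -0.2] [0.012, 0.0, -0.002]
[6.8, -1.1, -0.2] [0.012, 0.0, -0.002]
[6.8, -1.0, -0.2] [0.012, 0.0, -0.002]
[6.8, -1.0, -0.2] [0.012, 0.0, -0.002]
```

View pics/scene_k.png

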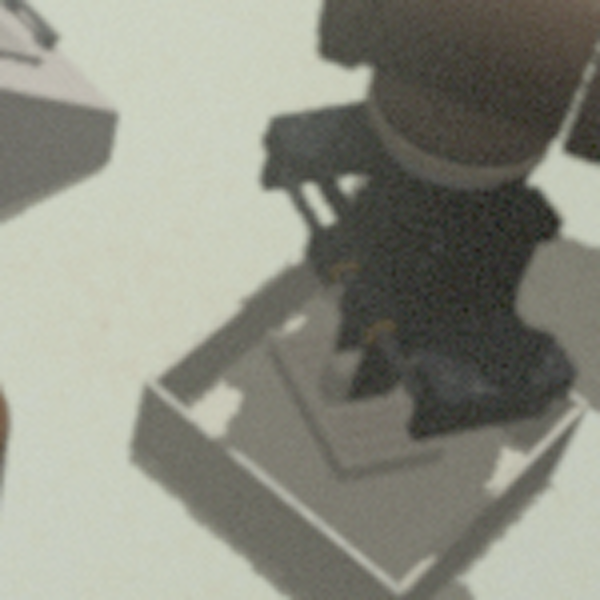

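The cartridge is inside the bin's outline, corner at about (345,475), clear of the walls. Continue down.

Emit:
{"name": "jog_arm", "arguments": {
  "deltas": [7,-1,0,0,0,-0.002,0,7,-1,0,0,0,-0.002,0,7,-1,0,0,0,-0.002,0,6,0,0,0,0,-0.002,0,0,0,0,0,0,0,0]
}}

```text
t: 27.22
eef_pos: [512.1, 308.6, 221.1]
tcp_rot: [-2.204, 1.569, 0.6]
ft_force: [0.1, -0.5, -1.5]
opening: 0.126
```

Emit:
{"name": "jog_arm", "arguments": {
  "deltas": [1.5,0,0,0,0,0,0,1.5,0,0,0,0,0,0,0,0,0,0,0,0,0]
}}

```text
t: 27.6
eef_pos: [512.2, 308.6, 218.1]
tcp_rot: [-2.241, 1.568, 0.563]
ft_force: [0.3, 1.4, -0.9]
opening: 0.123
```

Emit:
{"name": "jog_arm", "arguments": {
  "deltas": [1.2,0,0,0,0,0,0,1.2,0,0,0,0,0,0,0,0,0,0,0,0,0]
}}

```text
t: 27.98
eef_pos: [512.2, 308.7, 215.7]
tcp_rot: [-2.254, 1.568, 0.55]
ft_force: [0.3, 0.5, -0.9]
opening: 0.124
```

Emit:
{"name": "jog_arm", "arguments": {
  "deltas": [1,0,0,0,0,0,0,0,0,0,0,0,0,0]
}}

```text
t: 28.22
eef_pos: [512.2, 308.7, 214.7]
tcp_rot: [-2.266, 1.568, 0.538]
ft_force: [-0.7, 0.8, -0.8]
opening: 0.125
```

Emit:
{"name": "jog_arm", "arguments": {
  "deltas": [1,0,0,0,0,0,0,0,0,0,0,0,0,0]
}}

```text
t: 28.48
eef_pos: [512.2, 308.7, 214.3]
tcp_rot: [-2.272, 1.567, 0.532]
ft_force: [0.6, -0.5, -1.2]
opening: 0.127
```

Emit:
{"name": "jog_arm", "arguments": {
  "deltas": [1.2,0,0,0,0,0,0]
}}

```text
t: 28.6
eef_pos: [512.2, 308.7, 214.1]
tcp_rot: [-2.298, 1.567, 0.506]
ft_force: [-6.2, -2.5, 22.4]
opening: 0.123
```

Emit:
{"name": "jog_arm", "arguments": {
  "deltas": [1,0,0,0,0,0,0]
}}

```text
t: 28.72
eef_pos: [512.1, 308.7, 214.1]
tcp_rot: [-2.321, 1.567, 0.483]
ft_force: [-2.5, -2.6, 12.0]
opening: 0.127
```

The cartridge is on the bin floor, with 12 to 22 N upward. Releasing.

Emit:
{"name": "jog_arm", "arguments": {
  "deltas": [0,0,0,0,0,0,0.2,0,0,0,0,0,0,0.3,0,0,0,0,0,0,0.4,0,0,0,0,0,0,0.4]
}}

```text
t: 29.22
eef_pos: [512.2, 308.8, 214.2]
tcp_rot: [-2.324, 1.566, 0.48]
ft_force: [0.5, 0.6, 0.5]
opening: 0.392
```

Emit:
{"name": "jog_arm", "arguments": {
  "deltas": [-8,0,0,0,0,0,0.4,-20,0,0,0,0,0,0.4,-30,0,0,0,0,0,0.4,-45,0,0,0,0,0,0.4,-50,0,0,0,0,0,0.4,0,-20,50,0,0,0,0.4,0,-20,50,0,0,0,0.4]
}}

```text
t: 30.1
eef_pos: [430.8, 378.8, 374.9]
tcp_rot: [-2.234, 1.564, 0.565]
ft_force: [0.6, 0.8, 0.4]
opening: 0.396
```

```bash
python3 - <<'E'
from h import *
rep()
snap('l',box_s=(190,130,200,150),box_t=(80,140,190,150))
c=load('scene_l');a=c['image'][270:400,340:490,::-1];cv2.imwrite('pics/scene_l2.png',np.clip(255*(cv2.resize(a,None,fx=5,fy=5,interpolation=cv2.INTER_CUBIC)/255.)**.6,0,255))
E
```

```text
t 30.1 p [430.8 378.8 374.9] j [ 0.61  0.45  1.72 -0.    0.96  2.52] F [0.6 0.8 0.4] op 0.396
grasp [431.8 379.4 203.9] UVN [-50.2 382.  165.6] tilt err deg [ 72.15  22.74 -29.41][ WARN:0@2.484] global loadsave.cpp:1063 imwrite_ Unsupported depth image for selected encoder is fallbacked to CV_8U.
```

View pics/scene_l.png

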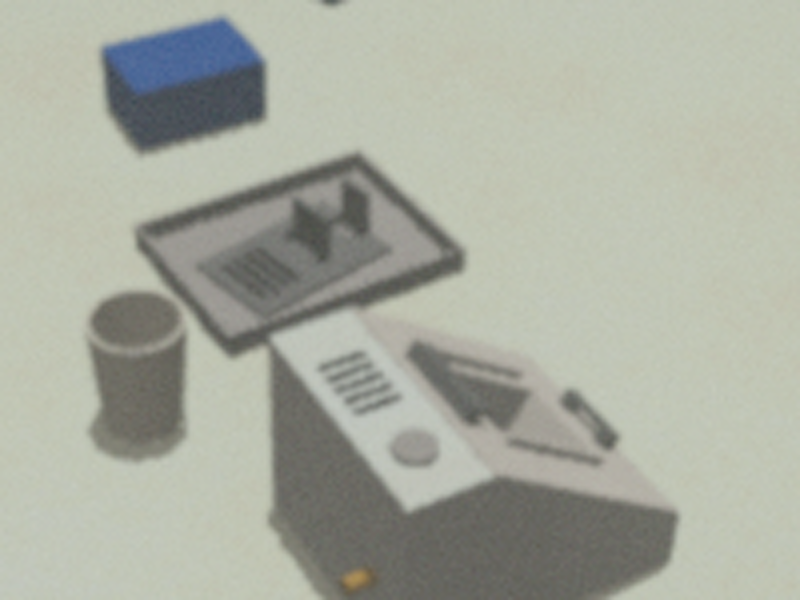

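View pics/scene_l2.png

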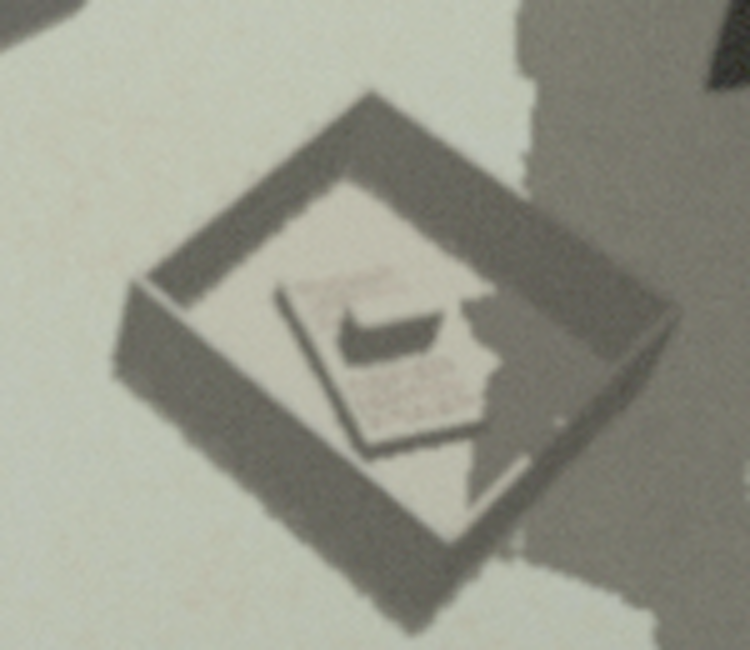

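View pics/top_l.png

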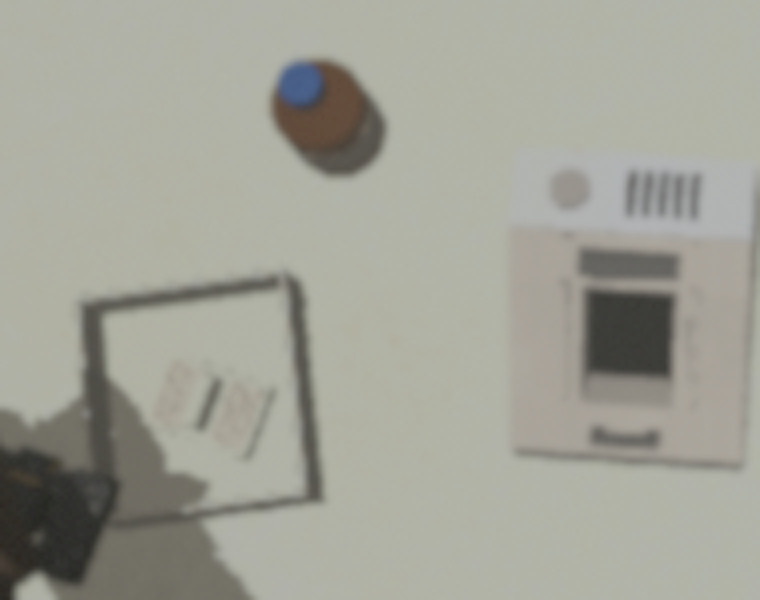

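The pictures show the cartridge upright in the middle of the bin ((365,370) in the crop), the recess empty, and the cover flat, ribbed side up, in the tray. The bottle, beaker and tip box have not moved. I'll let the arm settle and hand in.

Emit:
{"name": "jog_arm", "arguments": {
  "deltas": [-10,0,0,0,0,0,0.4,0,0,0,0,0,0,0.4,0,0,0,0,0,0,0.4]
}}

```text
t: 30.58
eef_pos: [429.4, 379.8, 386.5]
tcp_rot: [-2.199, 1.563, 0.605]
ft_force: [0.4, 0.1, -0.7]
opening: 0.4
```

```bash
python3 - <<'E'
from h import *
from cell import env
rep();print(np.abs(env.state()['qvel']).max());print(env.job_done())
E
```

```text
t 30.57 p [429.4 379.8 386.5] j [ 0.61  0.44  1.71 -0.    0.99  2.52] F [ 0.4  0.1 -0.7] op 0.4
grasp [430.5 380.6 215.6] UVN [-44.6 383.1 176. ] tilt err deg [ 72.38  22.84 -29.33]
0.007248528206434823
the job is handed in; nothing more can be done
None
```

The job is done and handed in at 30.6 s. I squeezed the tab fully in (opening 0.425, about 40 mm), swung the cover up about 6.5° and drew it about 11 mm out of the lip. I then laid it flat, ribbed side up, in the tray. After that I lifted the cartridge out by its fin (opening about 11.8 mm) and set it upright on the bin floor before letting go.

The last pictures show the cover flat in the tray, the cartridge upright near the middle of the bin, and the recess empty. The bottle, beaker and tip box stand where they were, and the gripper is clear of everything and at rest.

These checks were off or less than ideal:
- **Swing angle:** I swung the cover about 6.5°, not the 8–20° stated, because more tilt ran into a wrist singularity. The hook still cleared the keeper with no notable force.
- **Cover release:** I pressed the cover onto the tray floor with up to 33 N. I then backed off slightly too far, so it settled about 1 mm when released.
- **Bin position:** the two camera views disagreed by about 10 mm on where the bin is. I used roughly their average, and the cartridge had ample room.

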